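Charge the wax melter from the cup and latch its hatch

TASK

Pick up the handled metal cup and tip all six wax chunks out of it into the well of the open wax melter, then stand the empty cup upright on the slate slab again. After that, swing the melter's hatch down and press it until it snaps past its catch and is fully shut, leaving the other things on the table where they are.

Things in the scene. Friction and masses are not known exactly. Their poses are not given: they have to be found in the camera images.
- cup: Aluminium cup, 75 mm tall, outer diameter 62 mm at the foot and 80 mm at the rim, wall 3 mm, floor 4 mm thick, with a black strap handle. Stands on the slate slab and holds the six chunks; 0.15 kg empty. Origin: centre of its underside; z up through the mouth; the handle sticks out along its own -x. Handle side faces the robot, more or less (within about 40 degrees).
- cup_handle (a point): Centre of the upright bar of the cup's handle: 66 mm from the cup's axis along the cup's -x, 42 mm above its underside. The bar is 56 mm tall, 12 mm thick across (cup y, the way to pinch it) and 16 mm deep (cup x); about 22 mm free between bar and cup wall. Axes as the cup.
- cup_rim (a point): Centre of the cup's mouth, 75 mm above its underside; the pouring edge opposite the handle is 40 mm from here along cup +x.
- chunk_0: Cream wax chunk, a rounded drum 22 mm in diameter and 18 mm tall, 12 g; origin at the centre of one flat end. Starts in the cup; it slides or rolls out only when the cup is tipped well past level (about 100 to 125 degrees from upright).
- chunk_1: Cream wax chunk, a rounded drum 22 mm in diameter and 18 mm tall, 12 g; origin at the centre of one flat end. Starts in the cup; it slides or rolls out only when the cup is tipped well past level (about 100 to 125 degrees from upright).
- chunk_2: Cream wax chunk, a rounded drum 22 mm in diameter and 18 mm tall, 12 g; origin at the centre of one flat end. Starts in the cup; it slides or rolls out only when the cup is tipped well past level (about 100 to 125 degrees from upright).
- chunk_3: Cream wax chunk, a rounded drum 22 mm in diameter and 18 mm tall, 12 g; origin at the centre of one flat end. Starts in the cup; it slides or rolls out only when the cup is tipped well past level (about 100 to 125 degrees from upright).
- chunk_4: Cream wax chunk, a rounded drum 22 mm in diameter and 18 mm tall, 12 g; origin at the centre of one flat end. Starts in the cup; it slides or rolls out only when the cup is tipped well past level (about 100 to 125 degrees from upright).
- chunk_5: Cream wax chunk, a rounded drum 22 mm in diameter and 18 mm tall, 12 g; origin at the centre of one flat end. Starts in the cup; it slides or rolls out only when the cup is tipped well past level (about 100 to 125 degrees from upright).
- melter: Grey top-loading melter, a box 170 (x) x 160 (y) x 95 mm tall, fixed to the table (but placed differently each time, on the robot's left or right). Origin: centre of its underside; x points to the hinge side at the back, its front face is at -85 mm. The open well in its top is 120 (x) x 116 (y) mm, its floor 15 mm and its rim 95 mm above the table, centred on the origin.
- melter_mouth (a point): Centre of the well's opening, level with the rim, 95 mm above the table.
- hatch (a joint): Angle of the melter's hatch (rad): 0 fully shut, lying on the rim; 1.57 standing upright at the back; stop at 1.85. It is a stiff hinge: the hatch stays where it is left (moving it takes about 2 to 5 N at the free edge). Merely laid down it rests on the catch at about 0.09; a sprung roller on the front face then resists with some 9 to 15 N at the free edge until it snaps past at about 0.05; from there it goes to 0 and is held shut. Starts nearly upright (1.5 to 1.7).
- hatch_hinge (a point): Middle of the hatch's hinge line, which runs along the melter's y, 79 mm behind the melter's centre and 99 mm above the table. Moves with nothing. Axes are the hatch's own: at angle 0 as the melter's; the hatch plate lies along -x from here, 171 mm long, 156 mm wide, its outer face (z) 6 mm (raised middle panel: 9 mm) from the hinge line; a 36 mm lip hangs from its free edge.
- hatch_edge (a point): Point in the middle of the hatch's outer face, 150 mm from the hinge line, 20 mm from its free edge: the place to push. Its own z is the outward normal of that face (up when shut, to the back when upright).
- slate_block: Dark slate slab, 90 (x) x 160 (y) x 22 mm, fixed, under the cup. Origin: centre of its underside.
- wick_spool: Bystander: wooden spool of white wick, 60 mm dia x 68 mm. Leave it alone.
- cup_amber: Bystander: empty low tealight glass, 60 mm dia x 34 mm. Leave it alone.
- candle_brown_1: Bystander: short brown pillar candle, 68 mm dia x 88 mm. Leave it alone.
- silicone_mould: Bystander: round rubber mould, 68 mm dia x 51 mm. Leave it alone.
- candle_green: Bystander: square-section candle, 45 x 46 x 123 mm. Leave it alone.
- tealight_0: Bystander: tealight in a metal cup, 39 mm dia x 24 mm. Leave it alone.
Things that resemble listed ones, but are neither listed nor needed, are in the scene too. What is shaped like the cup but red is not meant.

How it is judged:
On the way, in this order (a step that is already met when the one before it is completed fails the run):
1. the lifted cup is tipped over the melter's well (angle between cup's own z axis and vertical above 0.7 rad and height (world z) of cup above 0.08 m and horizontal distance between cup_rim and melter_mouth below 0.12 m), for 0.05 s.
2. all six chunks lie in the well (x of chunk_0 in the frame of melter between -0.066 and 0.066 m and y of chunk_0 in the frame of melter between -0.064 and 0.064 m and z of chunk_0 in the frame of melter between 0.005 and 0.08 m and x of chunk_1 in the frame of melter between -0.066 and 0.066 m and y of chunk_1 in the frame of melter between -0.064 and 0.064 m and z of chunk_1 in the frame of melter between 0.005 and 0.08 m and x of chunk_2 in the frame of melter between -0.066 and 0.066 m and y of chunk_2 in the frame of melter between -0.064 and 0.064 m and z of chunk_2 in the frame of melter between 0.005 and 0.08 m and x of chunk_3 in the frame of melter between -0.066 and 0.066 m and y of chunk_3 in the frame of melter between -0.064 and 0.064 m and z of chunk_3 in the frame of melter between 0.005 and 0.08 m and x of chunk_4 in the frame of melter between -0.066 and 0.066 m and y of chunk_4 in the frame of melter between -0.064 and 0.064 m and z of chunk_4 in the frame of melter between 0.005 and 0.08 m and x of chunk_5 in the frame of melter between -0.066 and 0.066 m and y of chunk_5 in the frame of melter between -0.064 and 0.064 m and z of chunk_5 in the frame of melter between 0.005 and 0.08 m), for 0.2 s.
3. the cup stands upright on the slate slab, let go (x of cup in the frame of slate_block between -0.032 and 0.032 m and y of cup in the frame of slate_block between -0.068 and 0.068 m and z of cup in the frame of slate_block between 0.015 and 0.032 m and angle between cup's own z axis and vertical below 0.1 rad and contact force between cup and the fingers below 0.1 N and linear speed of cup below 0.03 m/s and value of joint hatch above 0.5 rad), for 0.2 s.
At the end, for the whole second after the job is handed in: The hatch is seated past its catch (angle under 0.02 rad); all six chunks lie in the melter's well (below its rim); the cup stands upright (within 0.1 rad) on the slate slab with its centre within 32 mm (x) and 68 mm (y) of the slab's centre, released and at rest (all of step 2 and value of joint hatch below 0.02 rad and x of cup in the frame of slate_block between -0.032 and 0.032 m and y of cup in the frame of slate_block between -0.068 and 0.068 m and z of cup in the frame of slate_block between 0.015 and 0.032 m and angle between cup's own z axis and vertical below 0.1 rad and linear speed of cup below 0.02 m/s and contact force between cup and the fingers below 0.1 N); the robot touches nothing.
It fails at once if a bystander is moved more than 30 mm (distance of any of wick_spool, cup_amber, candle_brown_1, silicone_mould, candle_green, tealight_0 from where it was at the start of the episode above 0.03 m).
It also fails if it takes over 72 s, if anything falls off the work surface, if the arm or the gripper's body presses on something with over 40 N, if the wrist force passes 120 N, or if a joint passes its speed limit or range.

ROBOT

A 6-joint arm with a two-finger parallel gripper is mounted at the origin on a cart in front of the work surface, level with it; the furniture and walls round the work are solid. World frame = base frame: x ahead of the robot, y to its left, z up, the work surface at z = 0. Lengths are in m, angles in rad, forces in N, time in s.
With the tool pointing down it reaches from about 0.35 to 0.85 m from the base axis. Payload 8.1 kg.
Tool frame: the origin (TCP) lies on the mounting face of the last link; the fingertips stand 186 mm ahead of it and the grasp point (between the pads) lies 167 mm ahead of it (grip_point_offset is the distance from the TCP to the grasp point, in m); z points along the fingers, y is the direction in which the jaws open and shut (so a half turn about z gives the same grasp; the last joint's range is limited). The gripper opens to 93 mm and grips with 3 to 60 N. Pads are 15 mm wide; open, the fingers measure 128 mm over their backs; the gripper's body (75 mm by 188 mm) begins 65 mm behind the grasp point.
Start: joints at [1.131, 0.13, 1.488, -0, 1.523, -0.085], TCP at [0.208, 0.563, 0.405] pointing down, gripper open.
Joint ranges: [-2.96, 2.96], [-0.89, 2.26], [0.02, 2.5], [-1.34, 4.48], [0, 2.73], [-2.66, 2.66]. Speed limits (rad/s): [2.39, 2.39, 2.79, 3.14, 3.14, 3.14].

INTERFACE

Orientations are given as a rotation vector (axis times angle).
In Python, from plant import read_state, read_camera, close_job, grip_point_offset gives the robot as it stands.
- The arm moves only by the shell command python3 -m creep 'ROWS' [OPENING] [FORCE]. ROWS is JSON, a list of rows, each a list of 2 entries, a list of its own where there are three numbers: the shift along the tool's x, y, z in cm, then the turn, a rotation vector about the tool's x, y, z in degrees. In form: [[[tx, ty, tz], [rx, ry, rz]], ...]. A call has 1 to 12 rows; each row shifts and turns the commanded pose from where the row before left it, along the tool's axes as they then stand; what a row does not reach is not made up. A row lasts 1/12 s, in which the tool goes at most 41.7 mm and 7.16 degrees, less where a joint would pass 70% of its speed; a pose out of reach is approached as far as the arm can. A call is refused whole if a number of a shift passes 4.17 or a number of a turn 7.16, either way. A call with a gripper value outside its range is refused whole. OPENING is the opening in per cent of the stroke, from 0 (shut) to 100 (fully open), set as the call begins (- or left out, the last holds). The fingers move at their own pace and stop on an object; FORCE is the grip in N (left out, the last holds). Time passes only in rows, so rows that do not move let the fingers close. It gives the time, the measured TCP pose, the force and the opening at its end, in the units of the state.
- read_state(): the state, without advancing time (a new reading comes with each control period).
- read_camera(name): name is "scene" or "top"; returns a dict with "img" (480x640x3 uint8, red, green, blue), "K" (3x3 intrinsics, pixels), "k1" (the pictures are not rectified: a ray, as slopes to the right and down, at radius r is drawn at 1 + k1 r^2 times it, then the intrinsics apply), "T" (4x4, takes a point from camera to world coordinates). Camera axes: x right, y down, z forward; pixel columns grow to the right and rows downward; lengths in m; the calibration is good to about 2 mm. A picture is of the moment at which its call begins. There is no depth.
- close_job(): hands the job in, once; it reports no verdict.
The state is a dict: "t": time; "q": joint angles; "dq": joint speeds; "joint_torque": joint torques, N m; "tool_pos": TCP position; "orientation": TCP orientation; "force": force on the tool from outside, world axes, zero at the start; "wrist_torque": the same for the moment, N m; "opening": finger opening in m.
Only numpy, scipy, OpenCV 4.12 (cv2) and the standard library are available. Lean on these libraries where they do the work, as an engineer would, in place of code of your own. Each camera call takes 0.05 s, during which the arm holds its last target.

## Working session

There is one attempt and no reset: what is moved stays moved. The work goes in short steps, Python scripts to look and compute and a shell command to move; the robot and the scene stay as the last step left them, time stands still between calls to the robot, and variables do not carry over. Pictures are saved under pics/ and viewed, and the job is handed in when it is done.

```bash
ls; mkdir -p pics; python3 - <<'E'
from plant import *
import cv2,json
s=read_state();print(s,grip_point_offset)
for n in("scene","top"):
    c=read_camera(n);cv2.imwrite(f"pics/{n}0.png",c["img"][:,:,::-1]);print(n,c["K"],c["k1"],c["T"])
E
```

```text
pics
{'t': 0.0, 'q': array([ 1.13061418e+00,  1.31132876e-01,  1.48926220e+00, -4.61301290e-06,
        1.52296707e+00, -8.53841094e-02]), 'dq': array([-0.0004492 , -0.00122873,  0.00091851, -0.00068734,  0.00158379,
        0.00032466]), 'joint_torque': array([-4.22374005e-04, -5.59840572e+01, -4.91753054e+01,  7.66658527e-02,
        3.58930626e-02, -1.80480070e-04]), 'tool_pos': array([0.20831685, 0.56243976, 0.40371341]), 'orientation': array([-5.54316004e-01, -3.09183942e+00,  2.68558538e-03]), 'force': array([ 1.80095953, -0.76691012, -0.35347972]), 'wrist_torque': array([ 0.00852401, -0.01027675,  0.02710435]), 'opening': 0.09290221379660366} 0.1673
scene [[491.57521035   0.         323.29869189]
 [  0.         491.57521035 234.77204336]
 [  0.           0.           1.        ]] -0.010277015457420512 [[ 0.87359831 -0.31780953  0.36854186  0.09774802]
 [-0.48663989 -0.57479495  0.65786958 -0.79489481]
 [ 0.00275878 -0.75406092 -0.65679869  0.8595189 ]
 [ 0.          0.          0.          1.        ]]
top [[578.39451048   0.         318.13326748]
 [  0.         578.39451048 238.79391342]
 [  0.           0.           1.        ]] -0.011566424193712802 [[-0.00756174 -0.99362228  0.11250591  0.38187864]
 [-0.99980688  0.0054716  -0.0188752   0.00197018]
 [ 0.01813923 -0.11262691 -0.99347176  1.47175426]
 [ 0.          0.          0.          1.        ]]
```

View pics/scene0.png

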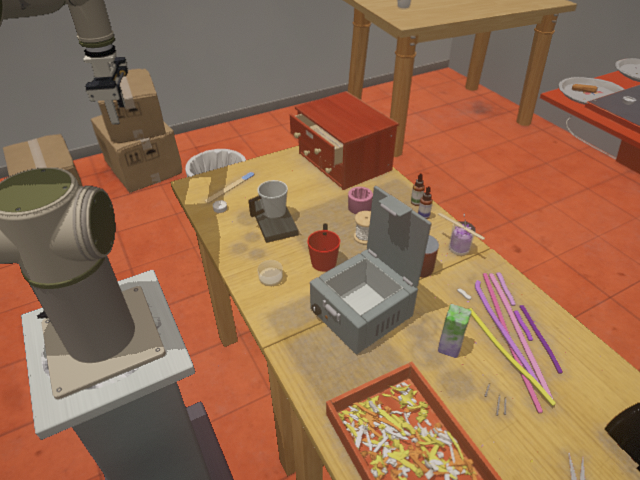

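View pics/top0.png

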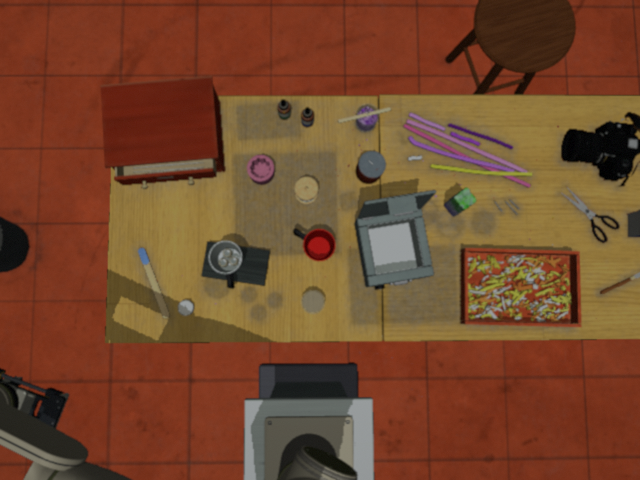

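The scene shows two cup-shaped things. The metal cup is on the slate at scene (272,199) / top (226,256), and the red one is at scene (323,250) / top (319,243), so the metal one fits the description. The melter is at scene (365,300) / top (394,248). I'll enlarge both to confirm.

```bash
cat > h.py <<'E'
import numpy as np,cv2
from plant import *
from scipy.spatial.transform import Rotation as R
def cam(n,save=None):
    c=read_camera(n)
    if save: cv2.imwrite(save,c["img"][:,:,::-1])
    return c
def proj(c,P):
    P=np.atleast_2d(P);T=c["T"];p=(P-T[:3,3])@T[:3,:3]
    s=p[:,:2]/p[:,2:];r2=(s**2).sum(1,keepdims=True);s=s*(1+c["k1"]*r2)
    return s@np.diag([c["K"][0,0],c["K"][1,1]])+c["K"][:2,2]
def back(c,uv,z):
    uv=np.atleast_2d(uv).astype(float);K=c["K"];d=(uv-K[:2,2])/K[0,0];s=d.copy()
    for _ in range(5): s=d/(1+c["k1"]*(s**2).sum(1,keepdims=True))
    D=np.c_[s,np.ones(len(s))]@c["T"][:3,:3].T;o=c["T"][:3,3]
    return o+D*((z-o[2])/D[:,2:])
def crop(c,x0,y0,x1,y1,f,name):
    cv2.imwrite(name,cv2.resize(c["img"][y0:y1,x0:x1,::-1],None,fx=f,fy=f,interpolation=cv2.INTER_CUBIC))
E
python3 - <<'E'
from h import *
c=cam("top");crop(c,190,225,290,300,8,"pics/topcup.png");crop(c,345,180,445,300-5,5,"pics/topmelt.png")
c=cam("scene");crop(c,240,170,310,240,8,"pics/sccup.png");crop(c,300,180,440,350,4,"pics/scmelt.png")
E
```

```text
(no output)
```

View pics/topcup.png

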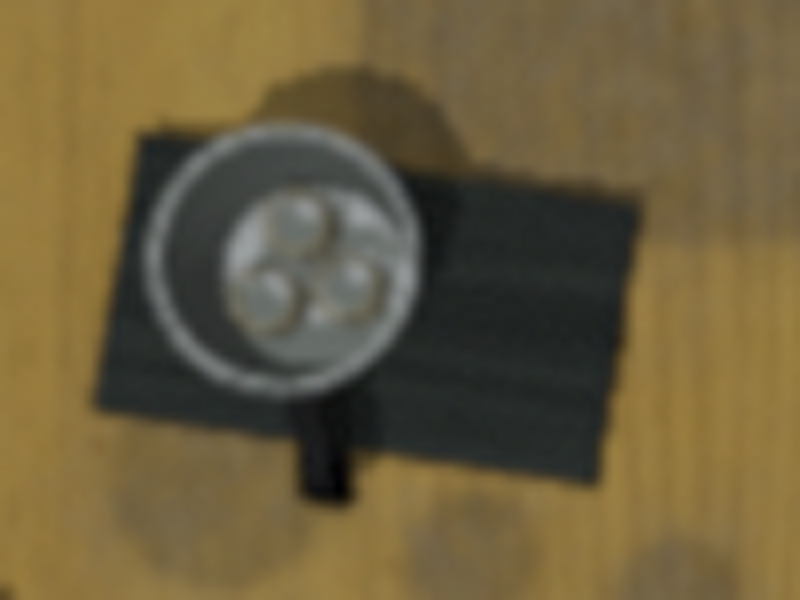

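View pics/topmelt.png

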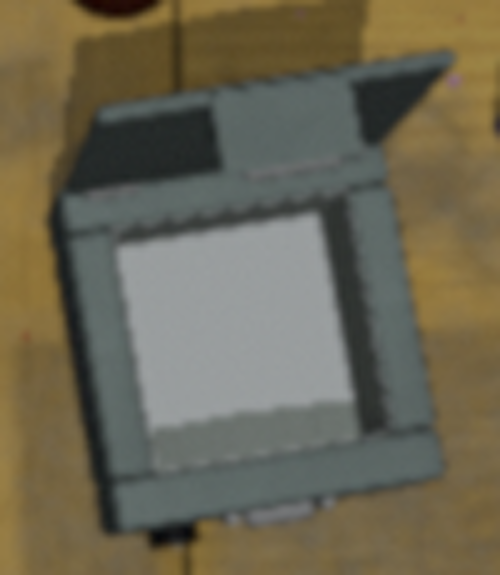

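View pics/sccup.png

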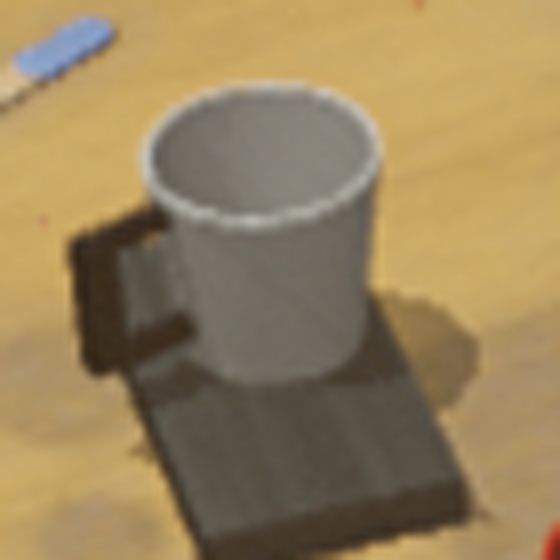

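View pics/scmelt.png

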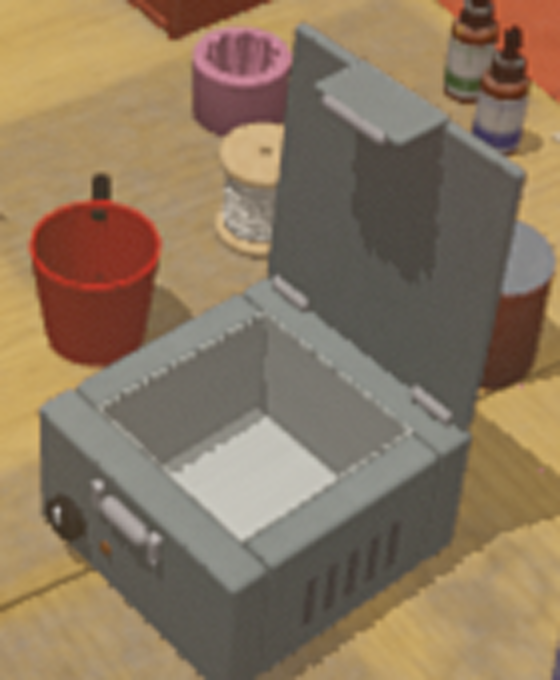

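```bash
cat >> h.py <<'E'
def pose2(x,y,a,P):
    P=np.atleast_2d(P);return np.c_[x+np.cos(a)*P[:,0]-np.sin(a)*P[:,1],y+np.sin(a)*P[:,0]+np.cos(a)*P[:,1],P[:,2]]
E
python3 - <<'E'
from h import *
from scipy.optimize import least_squares
t=cam("top");s=cam("scene")
def fit(obs,x0):
    f=lambda v:np.concatenate([(proj(c,pose2(*v[:3],[p]))[0]-uv) for c,p,uv in obs])
    r=least_squares(f,x0,loss='soft_l1');print(np.round(r.x,4),np.round(r.fun.reshape(-1,2),1).tolist());return r.x
A=lambda u,v:(u/5+345,v/5+180);B=lambda u,v:(u/4+300,v/4+180)
m=.095
fit([(s,(.06,.058,m),B(265,315)),(s,(.06,-.058,m),B(412,432)),(s,(-.06,-.058,m),B(245,545)),(s,(-.06,.058,m),B(103,405)),
 (s,(-.085,.08,m),B(42,408)),(s,(-.085,-.08,m),B(235,590)),(s,(.085,-.08,m),B(467,437)),
 (t,(.085,.08,m),A(62,197)),(t,(.085,-.08,m),A(385,178)),(t,(-.085,-.08,m),A(442,475)),(t,(-.085,.08,m),A(113,530))],[.45,-.15,0.1])
C=lambda u,v:(u/8+190,v/8+225);D=lambda u,v:(u/8+240,v/8+170)
z=.022
sl=fit([(t,(.045,.08,z),C(140,132)),(t,(.045,-.08,z),C(640,195)),(t,(-.045,-.08,z),C(600,485)),(t,(-.045,.08,z),C(97,407)),
 (s,(-.045,-.08,z),D(195,530)),(s,(.045,-.08,z),D(465,485))],[.45,.2,0])
# cup
ring=[(t,(.04*np.cos(a),.04*np.sin(a),.097),None) for a in ()]
cu=fit([(t,(0,0,.097),C(283,258)),(s,(0,0,.097),D(264,156)),(t,(-.074,0,.092),C(328,500)),(s,(-.074,0,.092),D(72,240)),(s,(-.074,0,.036),D(92,370))],[.45,.2,0])
print(back(t,C(283,258),.097),back(s,D(264,154),.097))
c,sn=np.cos(sl[2]),np.sin(sl[2]);d=cu[:2]-sl[:2];print("cup in slab",c*d[0]+sn*d[1],-sn*d[0]+c*d[1])
E
```

```text
[ 0.5217 -0.2116  0.1574] [[-0.3, -0.7], [-0.3, 0.0], [-1.3, -0.8], [-1.8, 0.7], [-2.1, -0.7], [-1.0, 1.1], [1.9, -0.5], [0.0, -3.6], [0.4, -10.4], [2.1, -0.5], [2.1, -0.5]]
[ 0.4862  0.1803 -0.1473] [[-0.1, -0.7], [0.5, 0.4], [0.1, -0.3], [-0.5, 0.4], [0.2, 1.3], [-0.4, -1.0]]
[0.498  0.1959 0.1601] [[0.4, -1.4], [-0.6, -0.7], [-0.3, -0.8], [-0.4, 0.7], [-0.8, 1.3]]
[[0.49461594 0.19676377 0.097     ]] [[0.4984248  0.19313702 0.097     ]]
cup in slab 0.00928996484591709 0.017138093317822116
```

```bash
python3 - <<'E'
from h import *
t=cam("top");s=cam("scene")
def ov(c,M,U,SL,f,x0,y0,x1,y1,name):
    img=cv2.resize(c["img"][y0:y1,x0:x1,::-1],None,fx=f,fy=f,interpolation=cv2.INTER_CUBIC)
    def pl(P,col):
        q=((proj(c,P)-[x0,y0]+.5)*f).astype(np.int32);cv2.polylines(img,[q],True,col,1)
    sq=lambda a,b,z:[(a,b,z),(a,-b,z),(-a,-b,z),(-a,b,z)]
    for z in(0,.095):pl(pose2(*M,sq(.085,.08,z)),(0,0,255))
    for z in(.015,.095):pl(pose2(*M,sq(.06,.058,z)),(0,255,0))
    pl(pose2(*SL,sq(.045,.08,.022)),(0,0,255))
    a=np.linspace(0,2*np.pi,40)
    for r,z in((.04,.097),(.031,.022)):pl(pose2(*U,np.c_[r*np.cos(a),r*np.sin(a),a*0+z]),(0,255,0))
    pl(pose2(*U,[(-.058,0,.036),(-.074,0,.036),(-.074,0,.092),(-.058,0,.092)]),(255,255,0))
    cv2.imwrite(name,img)
M=(.5217,-.2116,.1574);U=(.4970,.1955,.16);SL=(.4862,.1803,-.1473)
ov(t,M,U,SL,3,190,170,450,310,"pics/ovt.png")
ov(s,M,U,SL,4,240,170,440,320,"pics/ovs.png")
E
```

```text
(no output)
```

View pics/ovt.png

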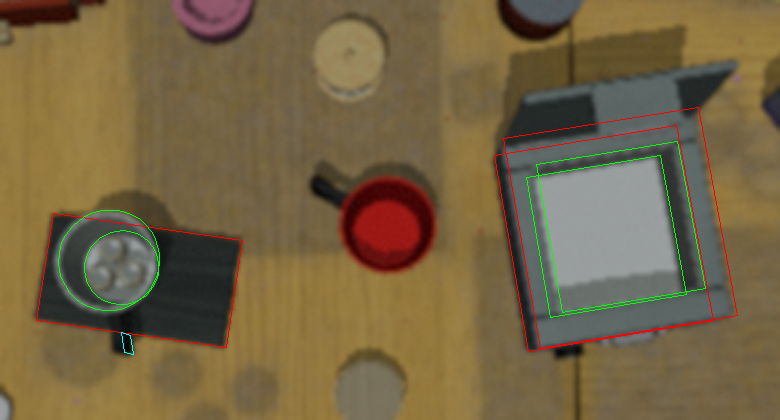

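View pics/ovs.png

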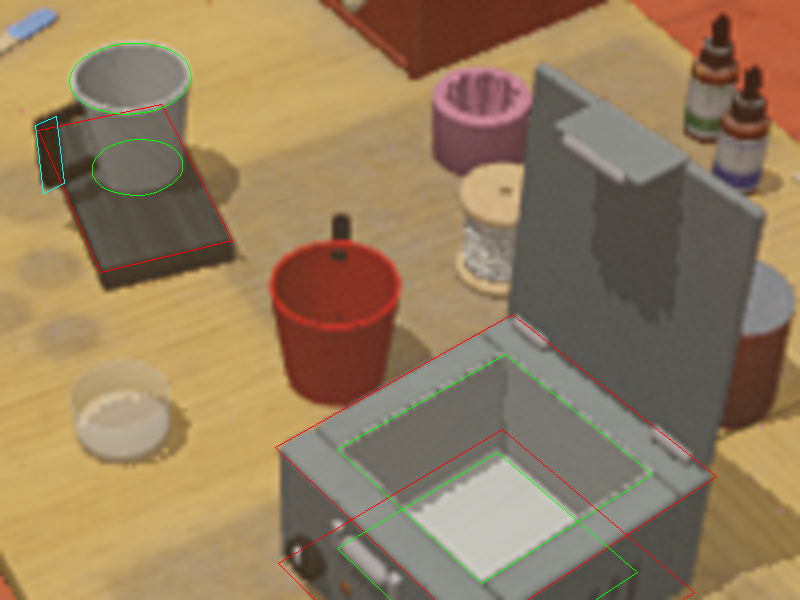

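The overlays match within a few mm: cup at (0.497,0.1955) with yaw 0.16, slab at (0.486,0.180) with yaw -0.147, and melter at (0.521,-0.211) with yaw 0.157. The handle is at about (0.432,0.185,0.064), and the crop shows wax chunks in the metal cup, so that's the right one. Next is a helper that turns a target pose into tool-axis rows.

```bash
cat >> h.py <<'E'
def cur():
    s=read_state();return np.array(s["tool_pos"]),R.from_rotvec(s["orientation"]),s
def plan(p1,R1,n=None,p0=None,R0=None):
    """print per-row shift/turn from current to target"""
    if p0 is None: p0,R0,_=cur()
    w=(R0.inv()*R1).as_rotvec(degrees=True);d=np.array(p1)-p0
    if n is None: n=int(np.ceil(max(np.linalg.norm(w)/6.8,np.linalg.norm(d)*1000/38,1)))
    print("n",n,"dist",round(np.linalg.norm(d),4),"ang",round(np.linalg.norm(w),1),"turn/row",np.round(w/n,2))
    for k in range(n):
        Rk=R0*R.from_rotvec(w*k/n,degrees=True)
        sh=Rk.inv().apply(d/n)*100
        print("[[%.2f,%.2f,%.2f],[%.2f,%.2f,%.2f]],"%(*sh,*(w/n)),end="")
    print()
def Rt(z,y):
    z=np.array(z,float);z/=np.linalg.norm(z);y=np.array(y,float);y-=z*(y@z);y/=np.linalg.norm(y)
    return R.from_matrix(np.c_[np.cross(y,z),y,z])
def grasp(pdeg,yaw,sgn=1):
    p=np.radians(pdeg);return Rt([np.cos(p)*np.cos(yaw),np.cos(p)*np.sin(yaw),-np.sin(p)],[-sgn*np.sin(yaw),sgn*np.cos(yaw),0])
HAND=np.array([.432,.185,.064]);G=.1673
E
python3 - <<'E'
from h import *
p,r,s=cur();print(r.as_matrix().round(3))
for sg in(1,-1):
    g=grasp(45,.16,sg);plan(HAND-G*g.apply([0,0,1])+[0,0,.1],g)
E
```

```text
[[-0.938  0.347 -0.   ]
 [ 0.347  0.938 -0.   ]
 [ 0.    -0.    -1.   ]]
n 12 dist 0.4284 ang 53.4 turn/row [-0.97 -3.67 -2.33]
[[-1.98,-2.79,1.02],[-0.97,-3.67,-2.33]],[[-1.80,-2.88,1.09],[-0.97,-3.67,-2.33]],[[-1.61,-2.97,1.15],[-0.97,-3.67,-2.33]],[[-1.41,-3.05,1.20],[-0.97,-3.67,-2.33]],[[-1.21,-3.13,1.23],[-0.97,-3.67,-2.33]],[[-1.00,-3.19,1.25],[-0.97,-3.67,-2.33]],[[-0.79,-3.25,1.25],[-0.97,-3.67,-2.33]],[[-0.58,-3.30,1.24],[-0.97,-3.67,-2.33]],[[-0.36,-3.34,1.21],[-0.97,-3.67,-2.33]],[[-0.15,-3.37,1.17],[-0.97,-3.67,-2.33]],[[0.06,-3.39,1.12],[-0.97,-3.67,-2.33]],[[0.27,-3.40,1.05],[-0.97,-3.67,-2.33]],
n 23 dist 0.4284 ang 152.8 turn/row [-2.53  0.67  6.11]
[[-1.03,-1.45,0.53],[-2.53,0.67,6.11]],[[-1.19,-1.36,0.46],[-2.53,0.67,6.11]],[[-1.33,-1.24,0.38],[-2.53,0.67,6.11]],[[-1.46,-1.11,0.32],[-2.53,0.67,6.11]],[[-1.58,-0.96,0.25],[-2.53,0.67,6.11]],[[-1.67,-0.80,0.20],[-2.53,0.67,6.11]],[[-1.75,-0.62,0.14],[-2.53,0.67,6.11]],[[-1.81,-0.44,0.10],[-2.53,0.67,6.11]],[[-1.85,-0.24,0.06],[-2.53,0.67,6.11]],[[-1.86,-0.05,0.04],[-2.53,0.67,6.11]],[[-1.86,0.15,0.02],[-2.53,0.67,6.11]],[[-1.83,0.34,0.01],[-2.53,0.67,6.11]],[[-1.78,0.54,0.00],[-2.53,0.67,6.11]],[[-1.72,0.72,0.01],[-2.53,0.67,6.11]],[[-1.63,0.90,0.03],[-2.53,0.67,6.11]],[[-1.53,1.07,0.05],[-2.53,0.67,6.11]],[[-1.40,1.22,0.09],[-2.53,0.67,6.11]],[[-1.27,1.36,0.13],[-2.53,0.67,6.11]],[[-1.12,1.48,0.18],[-2.53,0.67,6.11]],[[-0.96,1.58,0.23],[-2.53,0.67,6.11]],[[-0.79,1.66,0.29],[-2.53,0.67,6.11]],[[-0.61,1.72,0.36],[-2.53,0.67,6.11]],[[-0.43,1.76,0.43],[-2.53,0.67,6.11]],
```

```bash
python3 -m creep '[[[-2.0,-2.8,1.0],[-1,-3.7,-2.3]],[[-1.8,-2.9,1.1],[-1,-3.7,-2.3]],[[-1.6,-3.0,1.1],[-1,-3.7,-2.3]],[[-1.4,-3.0,1.2],[-1,-3.7,-2.3]],[[-1.2,-3.1,1.2],[-1,-3.7,-2.3]],[[-1.0,-3.2,1.2],[-1,-3.7,-2.3]]]' 100; python3 - <<'E'
from h import *
p,r,s=cur();print(s["q"],p,r.as_matrix())
E
```

```text
t: 0.9
tool_pos: [0.2615, 0.3633, 0.3443]
orientation: [0.148, 2.735, 0.048]
force: [1.3, 0.4, 1.5]
opening: 0.0932
[ 0.96774658 -0.37662103  2.09272669 -0.34644274  1.19852055 -0.4050506 ] [0.26147952 0.36327121 0.3442779 ] [[-0.91460056  0.09651121  0.39267213]
 [ 0.11025588  0.9938241   0.01254209]
 [-0.38903657  0.05476541 -0.91959301]]
```

```bash
cat >> h.py <<'E'
def fkR(q,s4=1,s6=1,o6=0):
    return R.from_euler('z',q[0])*R.from_euler('y',q[1]+q[2])*R.from_euler('z',s4*q[3])*R.from_euler('y',q[4])*R.from_euler('z',s6*q[5]+o6)
E
python3 - <<'E'
from h import *
p,r,s=cur();q=s["q"]
q0=[1.13061418e+00,  1.31132876e-01,  1.48926220e+00,0,1.52296707,-8.53841094e-02]; r0=R.from_rotvec([-5.54316004e-01, -3.09183942e+00,  2.68558538e-03]);p0=[0.20831685, 0.56243976, 0.40371341]
from itertools import product
for s4,s6,o in product((1,-1),(1,-1),(0,np.pi,np.pi/2,-np.pi/2)):
    e=[(fkR(a,s4,s6,o).inv()*b).magnitude() for a,b in((q0,r0),(q,r))]
    if max(e)<.3: print(s4,s6,o,e)
# linear fit a1,d1,L2,ax(elbow offs),L3,d6
def rows(q,r):
    Rz=R.from_euler('z',q[0]);c=[Rz.apply([1,0,0]),[0,0,1],(Rz*R.from_euler('y',q[1])).apply([0,0,1]),(Rz*R.from_euler('y',q[1]+q[2])).apply([0,0,1]),r.apply([0,0,1])]
    return np.array(c).T
A=np.r_[rows(q0,r0),rows(q,r)];b=np.r_[p0,p]
x,res,rk,sv=np.linalg.lstsq(A,b,rcond=None);print(x,rk,sv,A@x-b)
E
```

```text
1 1 1.5707963267948966 [4.6141888162095025e-06, 9.023045233901726e-16]
[0.10701718 0.1516567  0.30653372 0.45109755 0.02948058] 5 [2.45750651 1.95563403 0.26165234 0.25607275 0.04606589] [ 4.63186424e-02 -2.18162224e-02  1.66533454e-16 -6.14424638e-07
  4.23107150e-07  1.11022302e-16]
```

```bash
L='
from h import *
p,r,s=cur();open("log.txt","a").write(repr((list(map(float,s["q"])),list(map(float,p)))) + "\n")'
python3 -c "$L"
python3 -m creep '[[[-0.8,-3.2,1.2],[-1,-3.7,-2.3]],[[-0.6,-3.3,1.2],[-1,-3.7,-2.3]]]'|sed -n 2,3p;python3 -c "$L"
python3 -m creep '[[[-0.4,-3.3,1.2],[-1,-3.7,-2.3]],[[-0.1,-3.4,1.2],[-1,-3.7,-2.3]]]'|sed -n 2,3p;python3 -c "$L"
python3 -m creep '[[[0,-3.4,1.1],[-1,-3.7,-2.3]],[[0.3,-3.4,1],[-1,-3.7,-2.3]]]'|sed -n 2,3p;python3 -c "$L"
python3 -m creep '[[[0,0,0],[0,0,0]],[[0,0,0],[0,0,0]]]'|sed -n 2,3p;python3 -c "$L"
cat >> h.py <<'E'
def frow(q):
    z1=R.from_euler('z',q[0]);z2=z1*R.from_euler('y',q[1]);z3=z2*R.from_euler('y',q[2]);z4=z3*R.from_euler('z',q[3]);z5=z4*R.from_euler('y',q[4])
    X,Y,Z=np.eye(3)
    return np.array([Z,z1.apply(X),z1.apply(Y),z2.apply(Z),z2.apply(X),z3.apply(Z),z3.apply(X),z4.apply(X),z4.apply(Y),z5.apply(Z),z5.apply(X)]).T
E
cat log.txt
python3 - <<'E'
from h import *
D=[eval(l) for l in open("log.txt")]
D.append(([1.13061418e+00,  1.31132876e-01,  1.48926220e+00,0,1.52296707,-8.53841094e-02],[0.20831685, 0.56243976, 0.40371341]))
A=np.vstack([frow(q) for q,_ in D]);b=np.concatenate([p for _,p in D])
U,S,V=np.linalg.svd(A);print(S)
x=np.linalg.lstsq(A,b,rcond=1e-4)[0];print(x.round(4),abs(A@x-b).max())
E
```

```text
tool_pos: [0.2791, 0.2978, 0.3248]
orientation: [0.03, 2.606, 0.062]
tool_pos: [0.2969, 0.2321, 0.3041]
orientation: [-0.081, 2.473, 0.074]
tool_pos: [0.339, 0.1869, 0.3311]
orientation: [-0.181, 2.384, 0.065]
tool_pos: [0.339, 0.1858, 0.3297]
orientation: [-0.168, 2.386, 0.065]
([0.9677465786875594, -0.3766210266316572, 2.0927266918186707, -0.3464427352948308, 1.198520546342547, -0.4050505961898111], [0.26147952237693894, 0.36327120524565126, 0.3442778991610788])
([0.8620805023303506, -0.5742595156015134, 2.286029492992624, -0.42485439680644677, 1.072690076441912, -0.548390288382358], [0.2791231405011445, 0.297789268478558, 0.32476237687303655])
([0.7006294355433695, -0.8060537182292338, 2.482107715273004, -0.43865890052283857, 0.9308048170075834, -0.7678794424613916], [0.2968923952447323, 0.23208739921657942, 0.30405276942430304])
([0.48407737042490684, -0.8930371236678541, 2.494851402535204, -0.3102947880387538, 0.8411868807359135, -1.114501551366183], [0.3389620874951004, 0.18686528410808356, 0.3310883574196136])
([0.4827471902509894, -0.8925870749308095, 2.4966851138376134, -0.3130508900852903, 0.841925926682024, -1.1040079586804297], [0.33895393049793326, 0.18582460169408052, 0.32971230000040364])
[5.36671132 4.83817294 3.50776896 0.82008306 0.77704814 0.39401393
 0.19883045 0.10060415 0.0654161  0.02230702 0.00552233]
[ 0.3181  0.      0.0512  0.3691  0.      0.5534  0.0616  0.      0.
  0.1913 -0.    ] 5.6674971771197846e-08
```

```bash
cat >> h.py <<'E'
from scipy.optimize import least_squares
PX=np.array([.3181,0,.0512,.3691,0,.5534,.0616,0,0,.1913,0])
LO=np.array([-2.96,-.89,.02,-1.34,0,-2.66])+.02;HI=np.array([2.96,2.26,2.5,4.48,2.73,2.66])-.02
def fk(q): return frow(q)@PX, fkR(q,1,1,np.pi/2)
def ik(p,r,q0):
    f=lambda q:np.r_[(fk(q)[0]-p)*5,(fk(q)[1].inv()*r).as_rotvec()]
    o=least_squares(f,np.clip(q0,LO+1e-6,HI-1e-6),bounds=(LO,HI),xtol=1e-10,ftol=1e-10);return o.x,np.linalg.norm(o.fun)
E
python3 - <<'E'
from h import *
p,r,s=cur();print(fk(s["q"])[0]-p,(fk(s["q"])[1].inv()*r).magnitude())
for pd in(30,40,45,50,55,60,65,70,75,80,90):
    for sg in(1,-1):
        g=grasp(pd,.16,sg);out=[]
        for up in(0,.03,.08,.14):
            b=min((ik(HAND-G*g.apply([0,0,1])+[0,0,up],g,q0) for q0 in(s["q"],[.5,-.5,2.2,-.2,1.2,1.5],[.5,-.5,2.2,2.8,.6,-1])),key=lambda t:t[1]);out.append((round(b[1],3)))
            if up==0:qq=b[0]
        print(pd,sg,out,qq.round(2))
E
```

```text
[-3.84919998e-05 -5.39064757e-06  4.16930075e-05] 3.145403361991589e-16
30 1 [np.float64(0.475), np.float64(0.495), np.float64(0.495), np.float64(0.438)] [0.81 0.06 2.48 4.46 0.86 0.78]
30 -1 [np.float64(0.475), np.float64(0.527), np.float64(0.504), np.float64(0.438)] [ 0.81  0.06  2.48  4.46  0.86 -2.37]
40 1 [np.float64(0.389), np.float64(0.383), np.float64(0.344), np.float64(0.256)] [ 0.63 -0.33  2.48 -0.89  0.63 -0.37]
40 -1 [np.float64(0.391), np.float64(0.383), np.float64(0.344), np.float64(0.256)] [ 0.6  -0.36  2.48 -0.79  0.61  2.64]
45 1 [np.float64(0.315), np.float64(0.301), np.float64(0.252), np.float64(0.163)] [ 0.54 -0.42  2.48 -0.61  0.63 -0.72]
45 -1 [np.float64(0.315), np.float64(0.301), np.float64(0.252), np.float64(0.163)] [ 0.54 -0.42  2.48 -0.61  0.63  2.42]
50 1 [np.float64(0.229), np.float64(0.21), np.float64(0.154), np.float64(0.086)] [ 0.48 -0.47  2.48 -0.41  0.66 -0.96]
50 -1 [np.float64(0.229), np.float64(0.21), np.float64(0.154), np.float64(0.086)] [ 0.48 -0.47  2.48 -0.41  0.66  2.18]
55 1 [np.float64(0.135), np.float64(0.112), np.float64(0.052), np.float6
[... 824 characters left out ...]
  2.34 -0.08  0.86  1.8 ]
75 1 [np.float64(0.0), np.float64(0.0), np.float64(0.0), np.float64(0.0)] [ 0.33 -0.32  2.26 -0.05  0.94 -1.38]
75 -1 [np.float64(0.0), np.float64(0.0), np.float64(0.0), np.float64(0.0)] [ 0.33 -0.32  2.26 -0.05  0.94  1.77]
80 1 [np.float64(0.0), np.float64(0.0), np.float64(0.0), np.float64(0.0)] [ 0.32 -0.23  2.18 -0.03  1.02 -1.4 ]
80 -1 [np.float64(0.0), np.float64(0.0), np.float64(0.0), np.float64(0.0)] [ 0.32 -0.23  2.18 -0.03  1.02  1.74]
90 1 [np.float64(0.0), np.float64(0.0), np.float64(0.0), np.float64(0.0)] [ 0.3  -0.06  2.02 -0.    1.19 -1.44]
90 -1 [np.float64(0.0), np.float64(0.0), np.float64(0.0), np.float64(0.0)] [ 0.3  -0.06  2.02  0.    1.19  1.71]
```

```bash
cat >> h.py <<'E'
M=(.520,-.2114,.1574)
def w2m(P):
    P=np.atleast_2d(P)-[M[0],M[1],0];c,s=np.cos(M[2]),np.sin(M[2]);return np.c_[c*P[:,0]+s*P[:,1],-s*P[:,0]+c*P[:,1],P[:,2]]
gx,gy,gz=np.meshgrid([-.0375,0,.0375],np.linspace(-.094,.094,7),np.linspace(0,.102,4));BODY=np.c_[gx.ravel(),gy.ravel(),gz.ravel()]
gx,gy,gz=np.meshgrid([-.0075,.0075],[-.03,-.01,.01,.03],np.linspace(.1,.186,4));FING=np.c_[gx.ravel(),gy.ravel(),gz.ravel()]
_a=np.linspace(0,2*np.pi,16,endpoint=False)
CUP=np.vstack([np.c_[r*np.cos(_a),r*np.sin(_a),0*_a+z] for r,z in((.031,0),(.035,.037),(.04,.075))]+[[[-.074,0,.014],[-.074,0,.07]]])
HC=np.array([-.066,0,.042])
def rel(pd,sg): return R.from_euler('z',-.16)*grasp(pd,.16,sg)
def cuppose(beta,psi,tilt): return R.from_euler('z',psi)*R.from_euler('y',tilt)*R.from_euler('z',-beta)
def tcp_for(Rc,pc,pd,sg):
    r=Rc*rel(pd,sg);return pc+Rc.apply(HC)-G*r.apply([0,0,1]),r
def clear(q,Rc,pc):
    p,r=fk(q);wc=p-.1913*r.apply([0,0,1])
    z1=R.from_euler('z',q[0]);z3=z1*R.from_euler('y',q[1]+q[2])
    el=wc-.5534*z3.apply([0,0,1])
    pts=[(p+r.apply(BODY),.0),(p+r.apply(FING),0.0),(pc+Rc.apply(CUP),0.0),
         (np.linspace(p,wc,5),.055),(np.linspace(wc,el,12),.07)]
    best=1
    for P,rad in pts:
        m=w2m(P)
        # table
        d=[m[:,2]-rad]
        # melter box
        def box(c,h): return np.linalg.norm(np.maximum(np.abs(m-c)-h,0),axis=1)-rad
        d.append(box(np.array([0,0,.0475]),np.array([.085,.08,.0475])))
        d.append(box(np.array([.085,0,.18]),np.array([.025,.08,.09])))
        d.append(box(np.array([.065,0,.26]),np.array([.03,.08,.015])))
        best=min(best,min(x.min() for x in d))
    return best
E
cat > search.py <<'E'
from h import *
from multiprocessing import Pool
mc=np.array([M[0],M[1],0])
seeds=[np.array(x) for x in ([.3,0.3,1.9,0,1.2,-1.3],[.0,0.3,1.6,1.5,1.5,1.5],[-.5,.3,1.6,-1,1.5,0],[-.7,.6,1.3,1.5,1.5,-1],[-.4,.3,1.6,3,1.2,1])]
def job(a):
    pd,sg,b,ps,zl=a
    Rc=cuppose(b,ps,np.radians(120))
    lip=np.array([.075*0+.04*np.cos(b),.04*np.sin(b),.075])
    fwd=np.array([np.cos(ps),np.sin(ps),0])
    L=mc-.02*fwd+[0,0,zl]
    L=mc+pose2(0,0,M[2],[[-.012,0,0]])[0]-.015*fwd+[0,0,zl]
    pc=L-Rc.apply(lip)
    p,r=tcp_for(Rc,pc,pd,sg)
    best=None
    for q0 in seeds:
        q,e=ik(p,r,q0)
        if e<1e-4:
            c=clear(q,Rc,pc)
            mar=min((q-LO).min(),(HI-q).min())
            if best is None or c>best[0]: best=(c,mar,q.round(2))
    return a,best
jobs=[(pd,sg,np.radians(b),np.radians(ps),zl) for pd in(65,75) for sg in(1,) for b in range(-120,121,20) for ps in range(-180,180,20) for zl in(.125,)]
if __name__=="__main__":
    with Pool() as P: res=P.map(job,jobs,chunksize=4)
    res=[r for r in res if r[1] is not None];print(len(res))
    res.sort(key=lambda r:-r[1][0])
    for a,b in res[:40]: print(a[0],a[1],np.degrees(a[2]).round(),np.degrees(a[3]).round(),"clr",round(b[0],3),"mar",round(b[1],2),b[2])
E
nproc; OMP_NUM_THREADS=1 timeout 560 python3 search.py
```

```text
4
198
65 1 40.0 100.0 clr 0.026 mar 0.1 [ 0.15  0.29  2.34  4.36  1.58 -1.45]
65 1 60.0 100.0 clr 0.025 mar 0.09 [ 0.04  0.44  2.39  4.13  1.68 -0.95]
65 1 -60.0 -80.0 clr 0.024 mar 0.35 [-1.05  0.96  1.35  1.15  2.36 -1.69]
75 1 40.0 100.0 clr 0.024 mar 0.07 [ 0.14  0.53  2.19  4.39  1.77 -1.37]
75 1 -40.0 -80.0 clr 0.023 mar 0.21 [-0.95  1.08  1.14  1.2   2.5  -1.3 ]
65 1 -40.0 -80.0 clr 0.023 mar 0.33 [-1.    0.96  1.24  1.11  2.38 -1.34]
65 1 -20.0 -100.0 clr 0.023 mar 0.5 [-1.06  0.8   1.43  1.16  2.21 -1.05]
75 1 -20.0 -100.0 clr 0.023 mar 0.39 [-1.02  0.93  1.36  1.26  2.32 -1.04]
65 1 -40.0 -100.0 clr 0.023 mar 0.55 [-1.12  0.76  1.58  1.2   2.16 -1.42]
75 1 -40.0 -100.0 clr 0.023 mar 0.42 [-1.07  0.9   1.47  1.26  2.29 -1.42]
65 1 -60.0 -100.0 clr 0.023 mar 0.56 [-1.16  0.78  1.69  1.26  2.15 -1.8 ]
75 1 20.0 120.0 clr 0.021 mar 0.09 [ 0.04  0.35  2.39  4.08  1.62 -1.6 ]
75 1 40.0 120.0 clr 0.021 mar 0.04 [-0.09  0.41  2.44  3.88  1.68 -1.15]
65 1 0.0 120.0 clr 0.016 mar 0.09 [ 0.16  0.15  2.35  4.37  1.43 -2.17]
65 1 0.0 -100.0 clr 0.016 mar 0.42 [-0.98  0.9   1.23  1.15  2
[... 1158 characters left out ...]
0.97  1.    1.16  1.28  2.26 -0.03]
75 1 -40.0 140.0 clr 0.005 mar 0.13 [ 0.1   0.49  2.27  4.05  1.66 -2.51]
65 1 -20.0 -80.0 clr 0.005 mar 0.27 [-0.93  1.    1.08  1.08  2.44 -0.99]
75 1 40.0 -120.0 clr 0.005 mar 0.45 [-0.99  1.02  1.24  1.41  2.26 -0.02]
65 1 -40.0 -60.0 clr 0.004 mar 0.1 [-0.87  1.16  0.89  1.05  2.61 -1.27]
75 1 -60.0 -80.0 clr 0.002 mar 0.22 [-0.98  1.09  1.23  1.2   2.49 -1.68]
75 1 -60.0 -100.0 clr 0.002 mar 0.43 [-1.09  0.92  1.55  1.28  2.28 -1.81]
75 1 60.0 120.0 clr 0.002 mar 0.07 [-0.26  0.57  2.41  3.66  1.82 -0.71]
75 1 60.0 100.0 clr 0.002 mar 0.19 [ 0.07  0.62  2.21  4.27  1.83 -0.93]
75 1 -60.0 -120.0 clr 0.001 mar 0.61 [-1.17  0.77  1.86  1.41  2.1  -1.96]
```

```bash
cat > path.py <<'E'
from h import *
import sys
mc=np.array([M[0],M[1],0])
b,ps=np.radians(float(sys.argv[1])),np.radians(float(sys.argv[2]));pd=float(sys.argv[3])
fwd=np.array([np.cos(ps),np.sin(ps),0]);lip=np.array([.04*np.cos(b),.04*np.sin(b),.075])
L=mc+pose2(0,0,M[2],[[-.012,0,0]])[0]-.015*fwd
U=np.array([.497,.1955,.022])
q=np.array([.36,-.49,2.43,-.12,.78,-1.3])
def go(Rc,pc,tag,pr):
    global q
    p,r=tcp_for(Rc,pc,pd,1);qn,e=ik(p,r,q);d=abs(qn-q).max();q=qn
    if pr: print(tag,"e%.4f"%e,"clr%.3f"%clear(q,Rc,pc),"dq%.2f"%d,q.round(2),p.round(3))
R0=R.from_euler('z',.16)
for z in(0,.03,.06,.12): go(R0,U+[0,0,z],("lift",z),1)
R1=cuppose(b,ps,0);p1=L+[0,0,.215]-R1.apply(lip)-.03*fwd
w=(R0.inv()*R1).as_rotvec()
for k in np.linspace(0,1,11)[1:]: go(R0*R.from_rotvec(w*k),U+[0,0,.12]+k*(p1-U-[0,0,.12]),("tr",round(k,1)),1)
for t in range(0,126,10):
    Rc=cuppose(b,ps,np.radians(t));f=min(t/90,1);go(Rc,L+[0,0,.215-f*.085]-.03*(1-f)*fwd-Rc.apply(lip),("tilt",t),1)
E
python3 path.py -30 -90 65
```

```text
('lift', 0) e0.0000 clr0.022 dq0.00 [ 0.36 -0.49  2.43 -0.12  0.78 -1.3 ] [0.362 0.174 0.216]
('lift', 0.03) e0.0000 clr0.052 dq0.08 [ 0.36 -0.55  2.41 -0.11  0.86 -1.32] [0.362 0.174 0.246]
('lift', 0.06) e0.0000 clr0.082 dq0.08 [ 0.36 -0.6   2.38 -0.1   0.94 -1.33] [0.362 0.174 0.276]
('lift', 0.12) e0.0000 clr0.142 dq0.14 [ 0.36 -0.66  2.3  -0.1   1.07 -1.34] [0.362 0.174 0.336]
('tr', np.float64(0.1)) e0.0000 clr0.142 dq0.12 [ 0.34 -0.68  2.31 -0.14  1.09 -1.23] [0.362 0.158 0.335]
('tr', np.float64(0.2)) e0.0000 clr0.142 dq0.11 [ 0.32 -0.69  2.32 -0.19  1.11 -1.12] [0.363 0.142 0.335]
('tr', np.float64(0.3)) e0.0000 clr0.141 dq0.11 [ 0.3  -0.68  2.31 -0.23  1.13 -1.01] [0.366 0.126 0.335]
('tr', np.float64(0.4)) e0.0000 clr0.141 dq0.10 [ 0.27 -0.66  2.3  -0.26  1.14 -0.91] [0.372 0.109 0.335]
('tr', np.float64(0.5)) e0.0000 clr0.129 dq0.10 [ 0.24 -0.64  2.29 -0.3   1.16 -0.82] [0.379 0.092 0.335]
('tr', np.float64(0.6)) e0.0000 clr0.098 dq0.09 [ 0.2  -0.6   2.27 -0.32  1.17 -0.72] [0.388 0.074 0.334]
('tr', np.float64(0.7)) e0.0000 clr0.070 dq0.09 [ 0.16 -0.55  2.24 -0.35  1.18 
[... 923 characters left out ...]
174  0.365]
('tilt', 60) e0.0000 clr0.018 dq0.13 [-0.79 -0.03  1.83  0.62  1.67 -1.24] [ 0.44  -0.212  0.355]
('tilt', 70) e0.0000 clr0.019 dq0.15 [-0.86  0.12  1.75  0.7   1.78 -1.28] [ 0.44  -0.249  0.338]
('tilt', 80) e0.0000 clr0.008 dq0.16 [-0.92  0.28  1.67  0.78  1.89 -1.31] [ 0.44  -0.284  0.316]
('tilt', 90) e0.0000 clr0.000 dq0.16 [-0.97  0.44  1.58  0.85  1.99 -1.32] [ 0.44  -0.317  0.288]
('tilt', 100) e0.0000 clr0.004 dq0.14 [-1.    0.58  1.49  0.94  2.1  -1.29] [ 0.44  -0.343  0.265]
('tilt', 110) e0.0000 clr0.007 dq0.14 [-1.02  0.73  1.41  1.03  2.2  -1.25] [ 0.44  -0.364  0.238]
('tilt', 120) e0.0000 clr0.026 dq0.14 [-1.03  0.86  1.34  1.14  2.29 -1.19] [ 0.44  -0.38   0.208]
```

```bash
for a in "-40 -90" "-30 -100" "-45 -100" "-20 -100" "-60 -100" "-40 -80" "0 -100"; do echo == $a; python3 path.py $a 65 | grep -E "tilt|e0.[1-9]" | awk '{print $3,$4,$5}'|tr '\n' ';'; done
```

```text
== -40 -90
e0.0000 clr0.020 dq0.00;e0.0000 clr0.020 dq0.23;e0.0000 clr0.021 dq0.22;e0.0000 clr0.022 dq0.19;e0.0000 clr0.023 dq0.15;e0.0000 clr0.025 dq0.13;e0.0000 clr0.026 dq0.15;e0.0000 clr0.027 dq0.16;e0.0000 clr0.021 dq0.16;e0.0000 clr0.018 dq0.17;e0.0000 clr0.022 dq0.14;e0.0000 clr0.025 dq0.14;e0.0000 clr0.030 dq0.13;== -30 -100
e0.0000 clr0.005 dq0.00;e0.0000 clr0.006 dq0.20;e0.0000 clr0.008 dq0.21;e0.0000 clr0.009 dq0.21;e0.0000 clr0.010 dq0.19;e0.0000 clr0.011 dq0.16;e0.0000 clr0.013 dq0.13;e0.0000 clr0.013 dq0.13;e0.0000 clr0.008 dq0.15;e0.0000 clr0.007 dq0.16;e0.0000 clr0.015 dq0.14;e0.0000 clr0.019 dq0.14;e0.0000 clr0.023 dq0.14;== -45 -100
e0.0000 clr0.005 dq0.00;e0.0000 clr0.006 dq0.23;e0.0000 clr0.008 dq0.23;e0.0000 clr0.010 dq0.22;e0.0000 clr0.010 dq0.19;e0.0000 clr0.012 dq0.15;e0.0000 clr0.014 dq0.13;e0.0000 clr0.013 dq0.15;e0.0000 clr0.011 dq0.16;e0.0000 clr0.013 dq0.17;e0.0000 clr0.016 dq0.15;e0.0000 clr0.019 dq0.14;e0.0000 clr0.023 dq0.14;== -20 -100
e0.0000 clr0.004 dq0.00;e0.0000 clr0.006 dq0.19;e0.0000 clr0.008 dq0.20;e0.0000 clr0.009 dq0.20;e0.0000 clr0.010 dq0.
[... 464 characters left out ...]
dq0.14;e0.0000 clr0.019 dq0.14;e0.0000 clr0.023 dq0.13;== -40 -80
e0.0000 clr0.031 dq0.00;e0.0000 clr0.033 dq0.23;e0.0000 clr0.033 dq0.19;e0.0000 clr0.031 dq0.15;e0.0000 clr0.031 dq0.14;e0.0000 clr0.032 dq0.15;e0.0000 clr0.033 dq0.16;e0.0000 clr0.029 dq0.17;e0.0000 clr0.021 dq0.17;e0.0000 clr0.013 dq0.17;e0.0000 clr0.012 dq0.14;e0.0000 clr0.012 dq0.14;e0.0000 clr0.020 dq0.13;== 0 -100
e0.0000 clr0.005 dq0.00;e0.0000 clr0.006 dq0.16;e0.0000 clr0.005 dq0.17;e0.0000 clr0.000 dq0.17;e0.0000 clr0.000 dq0.17;e0.0000 clr0.000 dq0.15;e0.0000 clr0.000 dq0.13;e0.0000 clr0.000 dq0.11;e0.0000 clr0.000 dq0.12;e0.0000 clr0.000 dq0.14;e0.0000 clr0.000 dq0.13;e0.0000 clr0.003 dq0.13;e0.0000 clr0.016 dq0.13;
```

```bash
python3 path.py -40 -90 65 | tail -5; python3 - <<'E'
from h import *
t=cam("top")
print("objs",[ (n,back(t,uv,z)[0].round(3)) for n,uv,z in(("green",(460,201),.12),("brown",(371,166),.088),("spool",(306,189),.068),("red",(319,243),.1),("glass",(314,299),.034))])
g=grasp(65,.16);plan(HAND-G*g.apply([0,0,1])+[0,0,.07],g)
q=np.array([-1.0,.86,1.34,1.14,2.29,-1.4]);b,ps=np.radians(-40),np.radians(-90)
for tl in(60,90,120):
    Rc=cuppose(b,ps,np.radians(tl));lip=np.array([.04*np.cos(b),.04*np.sin(b),.075]);fwd=np.array([0,-1,0])
    L=np.array([M[0],M[1],0])+pose2(0,0,M[2],[[-.012,0,0]])[0]-.015*fwd;f=min(tl/90,1)
    pc=L+[0,0,.215-f*.085]-.03*(1-f)*fwd-Rc.apply(lip);p,r=tcp_for(Rc,pc,65,1);B=p+r.apply(BODY);F=p+r.apply(FING)
    print(tl,B.min(0).round(3),B.max(0).round(3),F.min(0).round(3),F.max(0).round(3))
E
```

```text
('tilt', 80) e0.0000 clr0.021 dq0.16 [-0.97  0.26  1.73  0.82  1.87 -1.51] [ 0.42  -0.287  0.303]
('tilt', 90) e0.0000 clr0.018 dq0.17 [-1.01  0.43  1.64  0.89  1.98 -1.51] [ 0.42  -0.317  0.275]
('tilt', 100) e0.0000 clr0.022 dq0.14 [-1.04  0.57  1.56  0.97  2.08 -1.48] [ 0.42  -0.34   0.252]
('tilt', 110) e0.0000 clr0.025 dq0.14 [-1.05  0.71  1.48  1.05  2.18 -1.44] [ 0.42  -0.359  0.225]
('tilt', 120) e0.0000 clr0.030 dq0.13 [-1.06  0.85  1.42  1.15  2.27 -1.37] [ 0.42  -0.373  0.196]
objs [('green', array([ 0.624, -0.362,  0.12 ])), ('brown', array([ 0.717, -0.155,  0.088])), ('spool', array([0.665, 0.004, 0.068])), ('red', array([ 0.527, -0.026,  0.1  ])), ('glass', array([ 0.395, -0.014,  0.034]))]
n 3 dist 0.0515 ang 17.9 turn/row [-0.2   5.97 -0.27]
[[0.45,-0.54,1.56],[-0.20,5.97,-0.27]],[[0.29,-0.55,1.60],[-0.20,5.97,-0.27]],[[0.13,-0.55,1.62],[-0.20,5.97,-0.27]],
60 [ 0.326 -0.276  0.201] [ 0.542 -0.098  0.41 ] [ 0.42  -0.171  0.187] [ 0.498 -0.088  0.289]
90 [ 0.326 -0.333  0.155] [ 0.542 -0.209  0.361] [ 0.42  -0.229  0.19 ] [ 0.498 -0.145  0.267]
120 [ 0.326 -0.404  0.113] [ 0.542 -0.246  0.296] [ 0.42  -0.288  0.191] [ 0.498 -0.187  0.251]
```

```bash
python3 -m creep '[[[0.4,-0.5,1.5],[-0.2,5.97,-0.27]],[[0.3,-0.5,1.6],[-0.2,5.97,-0.27]],[[0.1,-0.6,1.6],[-0.2,5.97,-0.27]],[[0,0,0],[0,0,0]],[[0,0,0],[0,0,0]]]' 60; python3 - <<'E'
from h import *
p,r,s=cur();g=grasp(65,.16);print(s["q"].round(2),p+G*r.apply([0,0,1]));plan(HAND-G*g.apply([0,0,1])+[0,0,.07],g,2)
t=cam("top");crop(t,190,215,290,315,6,"pics/pg_t.png")
c=cam("scene");crop(c,200,100,320,240,4,"pics/pg_s.png")
E
```

```text
t: 2.03
tool_pos: [0.3614, 0.1757, 0.2853]
orientation: [-0.222, 2.699, 0.046]
force: [-0.2, -0.4, 0.1]
opening: 0.0639
[ 0.37 -0.61  2.36 -0.11  0.96 -1.33] [0.43091964 0.18683463 0.13357748]
n 2 dist 0.0021 ang 0.3 turn/row [-0.01 -0.05  0.13]
[[-0.03,-0.10,-0.00],[-0.01,-0.05,0.13]],[[-0.03,-0.10,-0.00],[-0.01,-0.05,0.13]],
```

View pics/pg_s.png

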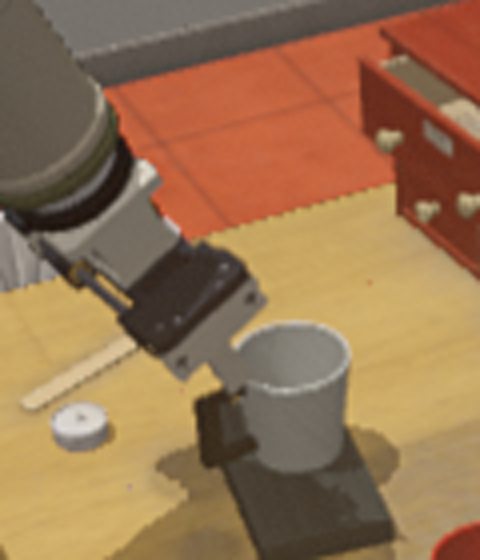

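View pics/pg_t.png

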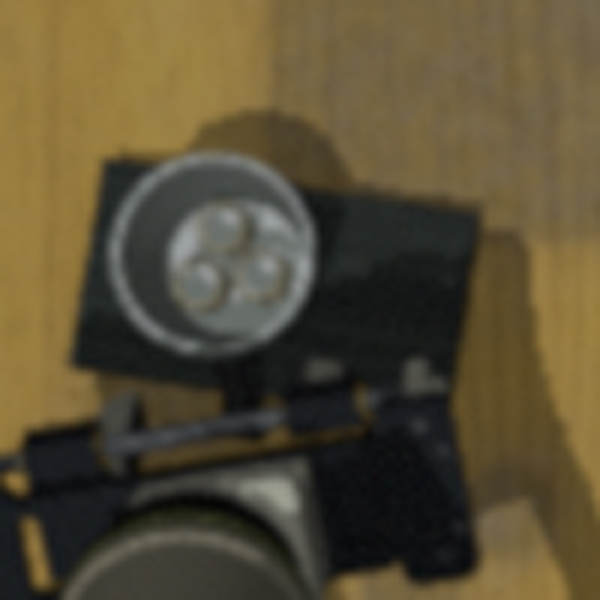

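The gripper straddles the black handle (scene crop (225,410), top crop (240,385)) and sits about 7 cm too high. I'll descend from here.

```bash
python3 - <<'E'
from h import *
g=grasp(65,.16);plan(HAND-G*g.apply([0,0,1])+[-.001,0,.0],g,6)
E
```

```text
n 6 dist 0.0718 ang 0.4 turn/row [0.01 0.04 0.05]
[[0.52,-0.03,1.08],[0.01,0.04,0.05]],[[0.52,-0.03,1.08],[0.01,0.04,0.05]],[[0.52,-0.03,1.08],[0.01,0.04,0.05]],[[0.52,-0.03,1.08],[0.01,0.04,0.05]],[[0.52,-0.03,1.08],[0.01,0.04,0.05]],[[0.52,-0.03,1.08],[0.01,0.04,0.05]],
```

```bash
python3 -m creep '[[[0.52,-0.03,1.08],[0,0,0.05]],[[0.52,-0.03,1.08],[0,0,0.05]],[[0.52,-0.03,1.08],[0,0,0.05]],[[0.52,-0.03,1.08],[0,0,0.05]],[[0.52,-0.03,1.08],[0,0,0.05]],[[0.52,-0.03,1.08],[0,0,0]],[[0,0,0],[0,0,0]],[[0,0,0],[0,0,0]]]'; python3 - <<'E'
from h import *
p,r,s=cur();print(p+G*r.apply([0,0,1]))
c=cam("scene");crop(c,200,100,320,240,4,"pics/g_s.png");t=cam("top");crop(t,190,215,290,315,6,"pics/g_t.png")
E
```

```text
t: 2.8
tool_pos: [0.361, 0.1736, 0.2157]
orientation: [-0.218, 2.694, 0.05]
force: [-0.1, 0.2, 0.6]
opening: 0.0559
[0.43130214 0.18516684 0.06432152]
```

View pics/g_s.png

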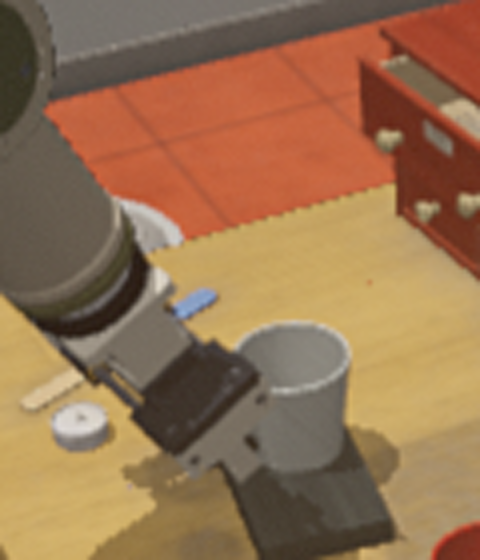

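View pics/g_t.png

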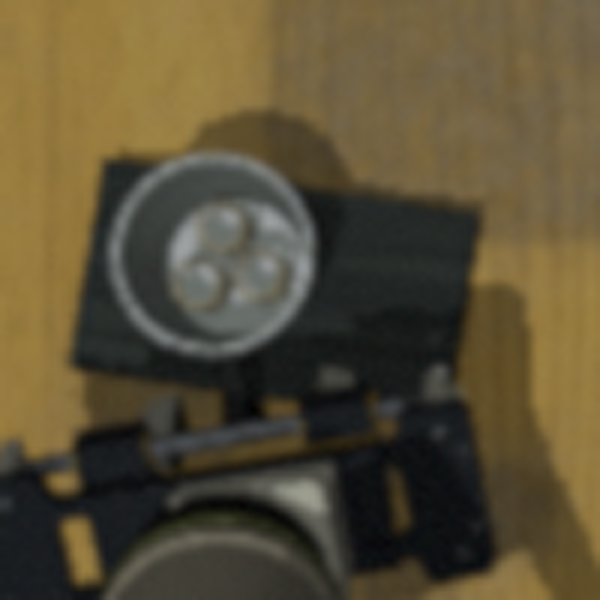

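The cup hasn't moved and the fingers straddle the bar (top crop (240,400)). Next I close gently, then firmly.

```bash
python3 -m creep '[[[0,0,0],[0,0,0]],[[0,0,0],[0,0,0]],[[0,0,0],[0,0,0]],[[0,0,0],[0,0,0]],[[0,0,0],[0,0,0]],[[0,0,0],[0,0,0]],[[0,0,0],[0,0,0]],[[0,0,0],[0,0,0]]]' 0 15;python3 -m creep '[[[0,0,0],[0,0,0]],[[0,0,0],[0,0,0]],[[0,0,0],[0,0,0]]]' 0 60; python3 - <<'E'
from h import *
g=grasp(65,.16);p,r,s=cur();plan(p+[0,0,.03],r,4)
c=cam("scene");crop(c,200,100,320,240,4,"pics/g_s2.png")
E
```

```text
t: 3.57
tool_pos: [0.3616, 0.173, 0.2149]
orientation: [-0.216, 2.697, 0.049]
force: [-1.3, 1.2, 0.0]
opening: 0.0121
t: 3.82
tool_pos: [0.3616, 0.173, 0.2149]
orientation: [-0.216, 2.697, 0.049]
force: [0.2, 0.2, -0.5]
opening: 0.0115
n 4 dist 0.03 ang 0.0 turn/row [0. 0. 0.]
[[-0.32,0.00,-0.68],[0.00,0.00,0.00]],[[-0.32,0.00,-0.68],[0.00,0.00,0.00]],[[-0.32,0.00,-0.68],[0.00,0.00,0.00]],[[-0.32,0.00,-0.68],[0.00,0.00,0.00]],
```

View pics/g_s2.png

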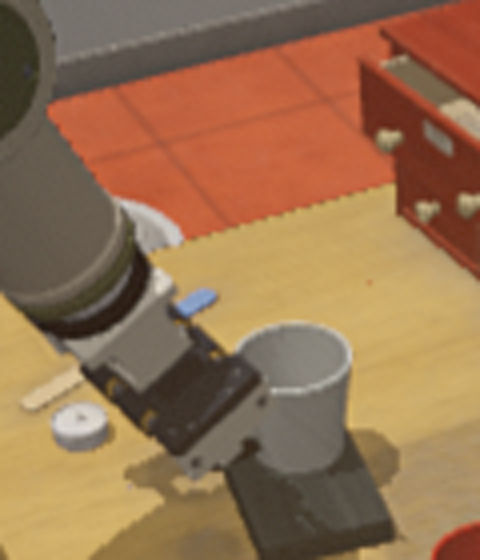

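The opening of 12 mm matches the bar. I'll lift.

```bash
python3 -m creep '[[[-0.2,0,-0.4],[0,0,0]],[[-0.4,0,-0.9],[0,0,0]],[[-0.5,0,-1.1],[0,0,0]],[[-0.6,0,-1.3],[0,0,0]],[[-0.6,0,-1.3],[0,0,0]],[[-0.6,0,-1.3],[0,0,0]],[[-0.6,0,-1.3],[0,0,0]],[[-0.6,0,-1.3],[0,0,0]],[[-0.5,0,-1.1],[0,0,0]],[[-0.4,0,-0.8],[0,0,0]],[[0,0,0],[0,0,0]]]'; python3 - <<'E'
from h import *
c=cam("scene");crop(c,200,60,340,240,4,"pics/l_s.png")
E
```

```text
t: 4.78
tool_pos: [0.3617, 0.173, 0.3361]
orientation: [-0.216, 2.694, 0.05]
force: [1.5, 1.2, -2.4]
opening: 0.0116
```

View pics/l_s.png

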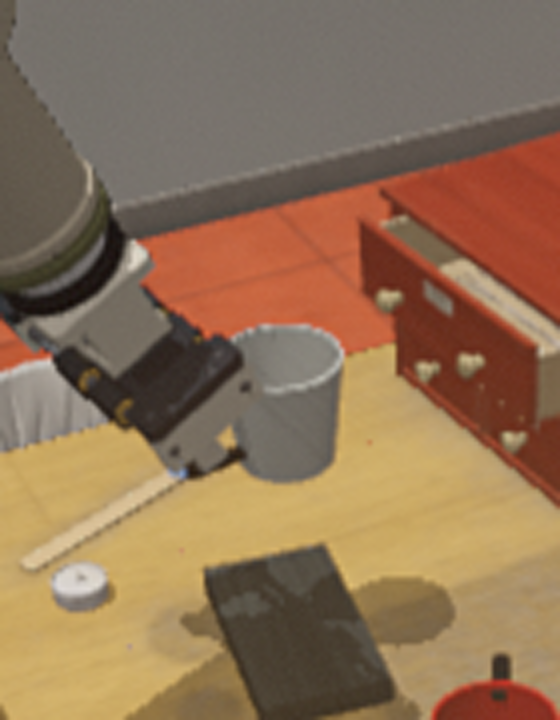

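The cup is lifted level at about scene (272,160), and the slab below is empty. Next come the transit rows to the left of the well.

```bash
cat >> h.py <<'E'
def rowsfor(poses,dec=1):
    """poses: list of (p,R) incl. start. prints rows with closed-loop rounding"""
    p,r=poses[0];out=[]
    for pt,rt in poses[1:]:
        sh=np.round(r.inv().apply(pt-p)*100,dec);w=np.round((r.inv()*rt).as_rotvec(degrees=True),dec)
        out.append("[[%g,%g,%g],[%g,%g,%g]]"%(*(sh+0.),*(w+0.)))
        p=p+r.apply(sh/100);r=r*R.from_rotvec(w,degrees=True)
    for i in range(0,len(out),12): print("["+",".join(out[i:i+12])+"]\n")
BETA,PSI=np.radians(-40),np.radians(-90)
FWD=np.array([np.cos(PSI),np.sin(PSI),0]);LIP=np.array([.04*np.cos(BETA),.04*np.sin(BETA),.075])
LP=np.array([M[0],M[1],0])+pose2(0,0,M[2],[[-.012,0,0]])[0]-.015*FWD
def tiltpose(t):
    Rc=cuppose(BETA,PSI,np.radians(t));f=min(t/90,1);pc=LP+[0,0,.215-f*.085]-.03*(1-f)*FWD-Rc.apply(LIP);return tcp_for(Rc,pc,65,1)
def cupfrom(p,r):
    Rc=r*rel(65,1).inv();return p+G*r.apply([0,0,1])-Rc.apply(HC),Rc
E
python3 - <<'E'
from h import *
p,r,s=cur();pc,Rc=cupfrom(p,r);print("cup",pc,Rc.as_euler('zyx',degrees=True))
p1,r1=tiltpose(0);pc1,Rc1=cupfrom(p1,r1);w=(Rc.inv()*Rc1).as_rotvec();print(pc1,np.degrees(w))
P=[(p,r)]
n=14
for k in range(1,n+1):
    u=k/n;u=u*u*(3-2*u)*.5+.5*u
    P.append(tcp_for(Rc*R.from_rotvec(w*u),pc+(pc1-pc)*u,65,1))
rowsfor(P)
E
```

```text
cup [0.49672345 0.1948693  0.14139446] [ 9.16094189 -0.11746702  0.06141753]
[ 0.50814834 -0.12828101  0.14      ] [ -0.10305907   0.0927222  -59.16085157]
[[[0.1,-0.8,-0.1],[1.1,0,2.3]],[[0.2,-1,0],[1.4,0,3]],[[0,-1.2,0],[1.7,0,3.6]],[[-0.2,-1.4,0.1],[1.9,0,4.1]],[[-0.3,-1.5,0.1],[2,0,4.4]],[[-0.6,-1.5,0.3],[2.2,0,4.6]],[[-0.8,-1.5,0.4],[2.3,0,4.8]],[[-1.1,-1.4,0.5],[2.2,0.1,4.7]],[[-1.2,-1.2,0.6],[2.2,0,4.7]],[[-1.3,-1.1,0.6],[2,0,4.4]],[[-1.4,-0.9,0.7],[1.9,0,4.1]],[[-1.4,-0.6,0.6],[1.7,0,3.6]]]

[[[-1.2,-0.5,0.6],[1.4,0,3]],[[-1,-0.3,0.5],[1.1,0,2.3]]]
```

```bash
python3 -m creep '[[[0.1,-0.8,-0.1],[1.1,0,2.3]],[[0.2,-1,0],[1.4,0,3]],[[0,-1.2,0],[1.7,0,3.6]],[[-0.2,-1.4,0.1],[1.9,0,4.1]],[[-0.3,-1.5,0.1],[2,0,4.4]],[[-0.6,-1.5,0.3],[2.2,0,4.6]],[[-0.8,-1.5,0.4],[2.3,0,4.8]],[[-1.1,-1.4,0.5],[2.2,0.1,4.7]],[[-1.2,-1.2,0.6],[2.2,0,4.7]],[[-1.3,-1.1,0.6],[2,0,4.4]],[[-1.4,-0.9,0.7],[1.9,0,4.1]],[[-1.4,-0.6,0.6],[1.7,0,3.6]]]'; python3 -m creep '[[[-1.2,-0.5,0.6],[1.4,0,3]],[[-1,-0.3,0.5],[1.1,0,2.3]],[[0,0,0],[0,0,0]],[[0,0,0],[0,0,0]]]'
python3 - <<'E'
from h import *
p,r,s=cur();print(s["q"].round(2),tiltpose(0)[0]-p,np.degrees((r.inv()*tiltpose(0)[1]).magnitude()));print(cupfrom(p,r)[0])
c=cam("scene","pics/tr_s.png");t=cam("top");crop(t,230,150,480,330,3,"pics/tr_t.png")
E
```

```text
t: 5.83
tool_pos: [0.4087, -0.0019, 0.3316]
orientation: [1.032, 2.529, -0.23]
force: [0.5, 0.1, -1.4]
opening: 0.0117
t: 6.17
tool_pos: [0.4201, -0.0243, 0.3312]
orientation: [1.157, 2.482, -0.258]
force: [-0.4, 0.1, -2.1]
opening: 0.0113
[-0.04 -0.48  2.2  -0.35  1.15 -0.64] [0.00018633 0.00069641 0.00242721] 0.22829842142122278
[ 0.50716493 -0.12891832  0.13718114]
```

View pics/tr_s.png

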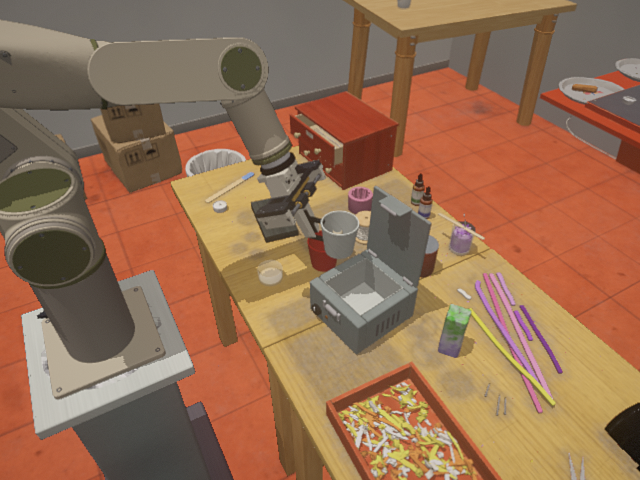

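View pics/tr_t.png

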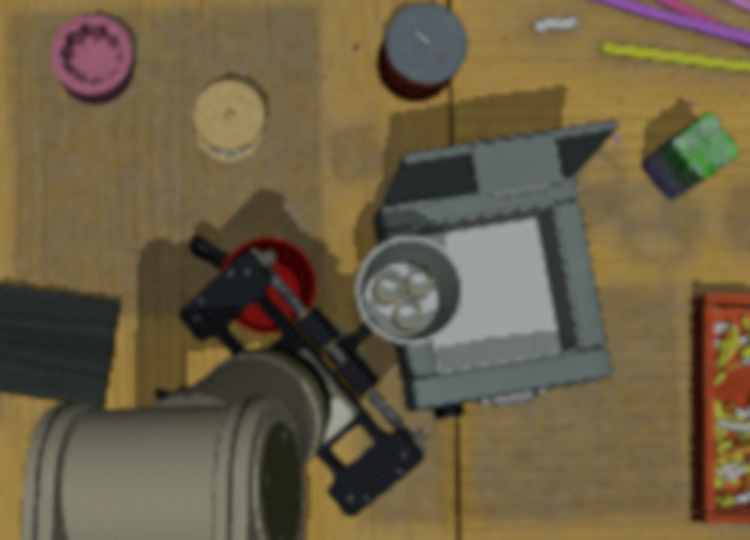

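The cup is over the left part of the well at top crop (408,288), upright, with the chunks inside and everything clear. Next, the tilt rows.

```bash
python3 - <<'E'
from h import *
p,r,s=cur()
rowsfor([(p,r)]+[tiltpose(t) for t in list(range(5,91,5))])
E
```

```text
[[[-1.3,-0.8,-0.4],[-3,3.7,1.4]],[[-1.2,-0.8,-0.3],[-2.9,3.8,1.4]],[[-1.2,-0.9,-0.3],[-2.9,3.9,1.4]],[[-1.3,-0.9,-0.3],[-2.9,3.8,1.3]],[[-1.4,-0.9,-0.3],[-2.9,3.8,1.4]],[[-1.3,-0.9,-0.3],[-3,3.9,1.3]],[[-1.4,-0.9,-0.3],[-2.9,3.8,1.4]],[[-1.5,-1,-0.4],[-2.9,3.8,1.4]],[[-1.4,-1,-0.3],[-2.9,3.9,1.3]],[[-1.5,-1,-0.4],[-2.9,3.8,1.4]],[[-1.5,-1,-0.5],[-2.9,3.8,1.3]],[[-1.6,-1,-0.5],[-2.9,3.8,1.4]]]

[[[-1.6,-1,-0.5],[-2.9,3.9,1.3]],[[-1.6,-1,-0.5],[-3,3.8,1.4]],[[-1.6,-1,-0.6],[-2.9,3.8,1.4]],[[-1.6,-1.1,-0.6],[-2.9,3.9,1.3]],[[-1.7,-1,-0.7],[-2.9,3.8,1.4]],[[-1.6,-1,-0.7],[-2.9,3.8,1.3]]]
```

```bash
python3 -m creep '[[[-1.3,-0.8,-0.4],[-3,3.7,1.4]],[[-1.2,-0.8,-0.3],[-2.9,3.8,1.4]],[[-1.2,-0.9,-0.3],[-2.9,3.9,1.4]],[[-1.3,-0.9,-0.3],[-2.9,3.8,1.3]],[[-1.4,-0.9,-0.3],[-2.9,3.8,1.4]],[[-1.3,-0.9,-0.3],[-3,3.9,1.3]],[[-1.4,-0.9,-0.3],[-2.9,3.8,1.4]],[[-1.5,-1,-0.4],[-2.9,3.8,1.4]],[[-1.4,-1,-0.3],[-2.9,3.9,1.3]],[[-1.5,-1,-0.4],[-2.9,3.8,1.4]],[[-1.5,-1,-0.5],[-2.9,3.8,1.3]],[[-1.6,-1,-0.5],[-2.9,3.8,1.4]]]'
python3 - <<'E'
from h import *
p,r,s=cur();print(s["q"].round(2),tiltpose(60)[0]-p,np.degrees((r.inv()*tiltpose(60)[1]).magnitude()));print(cupfrom(p,r)[0])
c=cam("scene");crop(c,220,130,440,350,3,"pics/t60_s.png")
p,r,s=cur();rowsfor([(p,r)]+[tiltpose(t) for t in list(range(65,91,5))])
E
```

```text
t: 7.27
tool_pos: [0.4202, -0.2202, 0.3446]
orientation: [-1.398, -2.495, -1.119]
force: [-0.8, 1.0, -1.9]
opening: 0.0121
[-0.85 -0.06  1.89  0.67  1.66 -1.46] [ 4.50284004e-05  1.50732340e-03 -1.62684973e-03] 0.20549542439681487
[ 0.5088227  -0.10480141  0.1574616 ]
[[[-1.3,-0.8,-0.4],[-2.6,3.5,1.1]],[[-1.6,-1,-0.5],[-2.9,3.8,1.3]],[[-1.6,-1,-0.6],[-2.9,3.9,1.4]],[[-1.6,-1,-0.7],[-2.9,3.8,1.4]],[[-1.7,-1,-0.6],[-2.9,3.8,1.3]],[[-1.6,-1,-0.7],[-2.9,3.9,1.4]]]
```

View pics/t60_s.png

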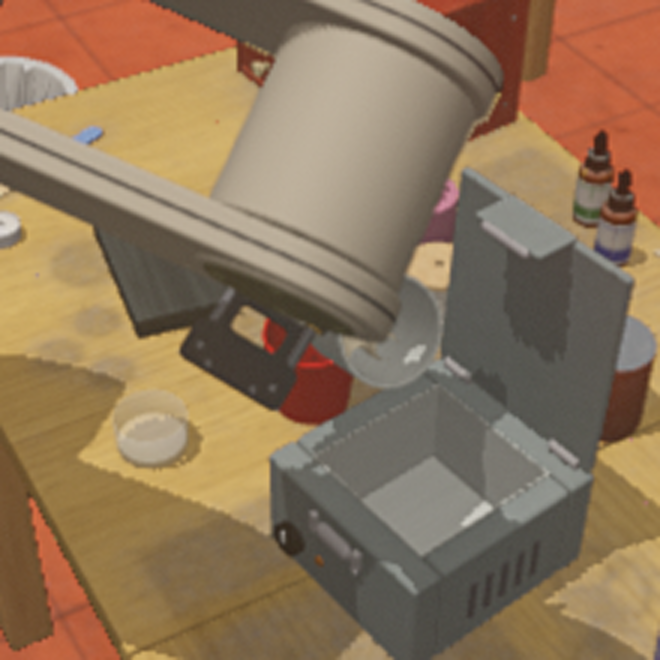

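```bash
python3 - <<'E'
from h import *
_,_,s=cur();q=s["q"]
for t in(70,80,90,100,110,120):
    p,r=tiltpose(t);q,e=ik(p,r,q);wc=p-.1913*r.apply([0,0,1]);z3=R.from_euler('z',q[0])*R.from_euler('y',q[1]+q[2]);el=wc-.5534*z3.apply([0,0,1])
    P=w2m(np.linspace(wc,el,12));d=[]
    for c,h in(((0,0,.0475),(.085,.08,.0475)),((.085,0,.18),(.02,.08,.09)),((.065,0,.26),(.03,.08,.015))): d.append(np.linalg.norm(np.maximum(abs(P-np.array(c))-np.array(h),0),axis=1).min().round(3))
    print(t,e.round(4),wc.round(3),d, "zmin",P[:,2].min().round(3))
E
```

```text
70 0.0 [ 0.368 -0.395  0.443] [np.float64(0.369), np.float64(0.309), np.float64(0.283)] zmin 0.443
80 0.0 [ 0.368 -0.447  0.394] [np.float64(0.341), np.float64(0.308), np.float64(0.282)] zmin 0.394
90 0.0 [ 0.368 -0.49   0.337] [np.float64(0.316), np.float64(0.317), np.float64(0.291)] zmin 0.337
100 0.0 [ 0.368 -0.522  0.283] [np.float64(0.299), np.float64(0.326), np.float64(0.299)] zmin 0.283
110 0.0 [ 0.368 -0.543  0.224] [np.float64(0.277), np.float64(0.331), np.float64(0.303)] zmin 0.224
120 0.0 [ 0.368 -0.554  0.163] [np.float64(0.255), np.float64(0.333), np.float64(0.306)] zmin 0.163
```

The forearm stays well clear of the hatch and melter. I'll continue to 90°.

```bash
python3 -m creep '[[[-1.3,-0.8,-0.4],[-2.6,3.5,1.1]],[[-1.6,-1,-0.5],[-2.9,3.8,1.3]],[[-1.6,-1,-0.6],[-2.9,3.9,1.4]],[[-1.6,-1,-0.7],[-2.9,3.8,1.4]],[[-1.7,-1,-0.6],[-2.9,3.8,1.3]],[[-1.6,-1,-0.7],[-2.9,3.9,1.4]],[[0,0,0],[0,0,0]]]'
python3 - <<'E'
from h import *
p,r,s=cur();print(s["q"].round(2),tiltpose(90)[0]-p,np.degrees((r.inv()*tiltpose(90)[1]).magnitude()));print(cupfrom(p,r)[0])
c=cam("scene");crop(c,220,130,440,350,3,"pics/t90_s.png")
t=cam("top");crop(t,300,150,500,330,3,"pics/t90_t.png")
p,r,s=cur();rowsfor([(p,r)]+[tiltpose(t) for t in (93,96,99,102,105,108,111,114,117)])
E
```

```text
t: 7.9
tool_pos: [0.4205, -0.3147, 0.2736]
orientation: [-1.237, -1.978, -1.603]
force: [0.3, -0.3, -4.1]
opening: 0.0115
[-1.01  0.43  1.64  0.88  1.97 -1.51] [-0.00025867 -0.00225033  0.00114226] 0.3002868497474874
[ 0.50771086 -0.12106891  0.16820725]
[[[-1,-0.7,-0.6],[-2.2,2.7,1]],[[-0.8,-0.4,-0.5],[-1.8,2.3,0.8]],[[-0.7,-0.4,-0.5],[-1.7,2.3,0.8]],[[-0.8,-0.4,-0.4],[-1.8,2.3,0.8]],[[-0.8,-0.4,-0.5],[-1.7,2.3,0.8]],[[-0.7,-0.5,-0.5],[-1.8,2.3,0.9]],[[-0.8,-0.4,-0.4],[-1.7,2.3,0.8]],[[-0.7,-0.4,-0.5],[-1.8,2.3,0.8]],[[-0.8,-0.4,-0.5],[-1.7,2.3,0.8]]]
```

View pics/t90_s.png

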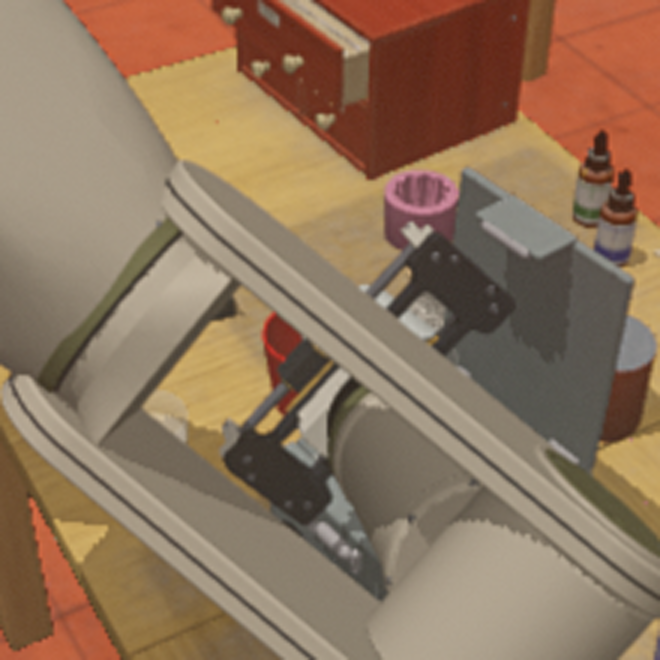

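View pics/t90_t.png

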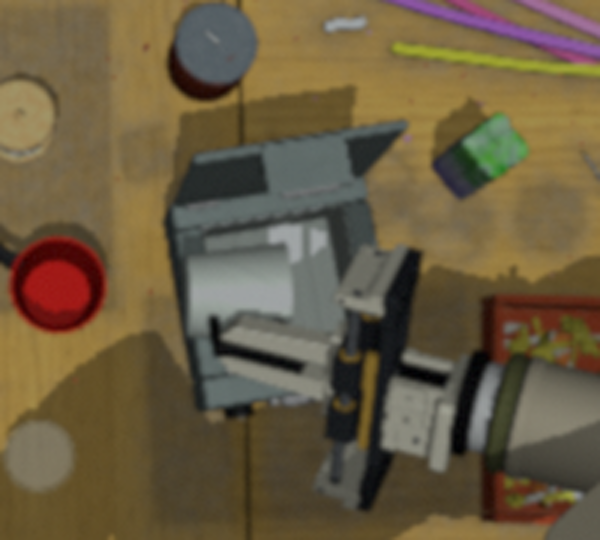

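The cup lies level over the well (top crop (240,285)) with its mouth toward -y, and the gripper clears the hatch. I'll tip further, slowly.

```bash
python3 -m creep '[[[-1,-0.7,-0.6],[-2.2,2.7,1]],[[-0.8,-0.4,-0.5],[-1.8,2.3,0.8]],[[-0.7,-0.4,-0.5],[-1.7,2.3,0.8]],[[-0.8,-0.4,-0.4],[-1.8,2.3,0.8]],[[-0.8,-0.4,-0.5],[-1.7,2.3,0.8]],[[-0.7,-0.5,-0.5],[-1.8,2.3,0.9]],[[-0.8,-0.4,-0.4],[-1.7,2.3,0.8]],[[-0.7,-0.4,-0.5],[-1.8,2.3,0.8]],[[0,0,0],[0,0,0]],[[0,0,0],[0,0,0]],[[0,0,0],[0,0,0]],[[0,0,0],[0,0,0]]]'
python3 - <<'E'
from h import *
p,r,s=cur();print(s["q"].round(2),tiltpose(114)[0]-p)
t=cam("top");crop(t,300,150,500,330,4,"pics/t114_t.png")
p,r,s=cur();rowsfor([(p,r)]+[tiltpose(t) for t in (117,120,122)])
E
```

```text
t: 9.0
tool_pos: [0.4204, -0.3658, 0.2172]
orientation: [-1.064, -1.535, -1.896]
force: [0.3, -0.5, -1.3]
opening: 0.0114
[-1.06  0.76  1.46  1.09  2.22 -1.41] [-0.00014428  0.0002834  -0.00324736]
[[[-1,-0.6,-0.5],[-1.8,2.4,1]],[[-0.8,-0.4,-0.4],[-1.8,2.3,0.8]],[[-0.5,-0.3,-0.3],[-1.1,1.5,0.6]]]
```

View pics/t114_t.png

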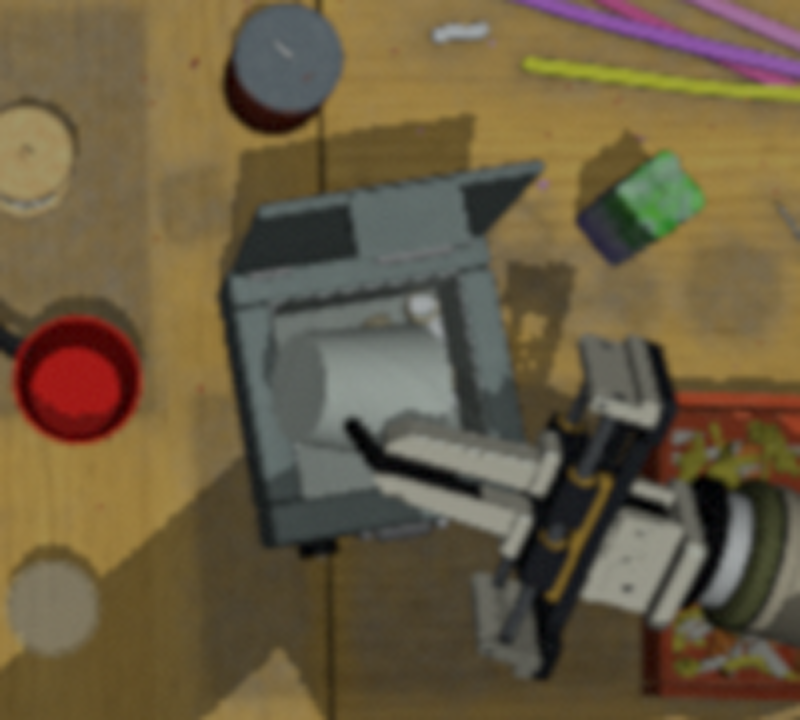

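Some chunks are out at crop (425,305). I'll go to about 122° and wait.

```bash
python3 -m creep '[[[-1,-0.6,-0.5],[-1.8,2.4,1]],[[-0.8,-0.4,-0.4],[-1.8,2.3,0.8]],[[-0.5,-0.3,-0.3],[-1.1,1.5,0.6]],[[0,0,0],[0,0,0]],[[0,0,0],[0,0,0]],[[0,0,0],[0,0,0]],[[0,0,0],[0,0,0]],[[0,0,0],[0,0,0]],[[0,0,0],[0,0,0]],[[0,0,0],[0,0,0]],[[0,0,0],[0,0,0]],[[0,0,0],[0,0,0]]]'
python3 - <<'E'
from h import *
t=cam("top");crop(t,340,190,440,300,6,"pics/t122_t.png")
s=cam("scene");crop(s,280,160,440,350,4,"pics/t122_s.png")
p,r,s=cur();print(tiltpose(122)[0]-p);rowsfor([(p,r)]+[(p+np.array([0,0,.01])*k,r) for k in range(1,7)])
E
```

```text
t: 10.05
tool_pos: [0.42, -0.3752, 0.1878]
orientation: [-1.003, -1.37, -1.971]
force: [0.8, -0.2, -1.2]
opening: 0.0117
[ 0.00026953 -0.00031085  0.00211003]
[[[0.8,0.5,0.2],[0,0,0]],[[0.8,0.6,0.2],[0,0,0]],[[0.8,0.5,0.2],[0,0,0]],[[0.9,0.6,0.2],[0,0,0]],[[0.8,0.5,0.2],[0,0,0]],[[0.8,0.6,0.3],[0,0,0]]]
```

View pics/t122_t.png

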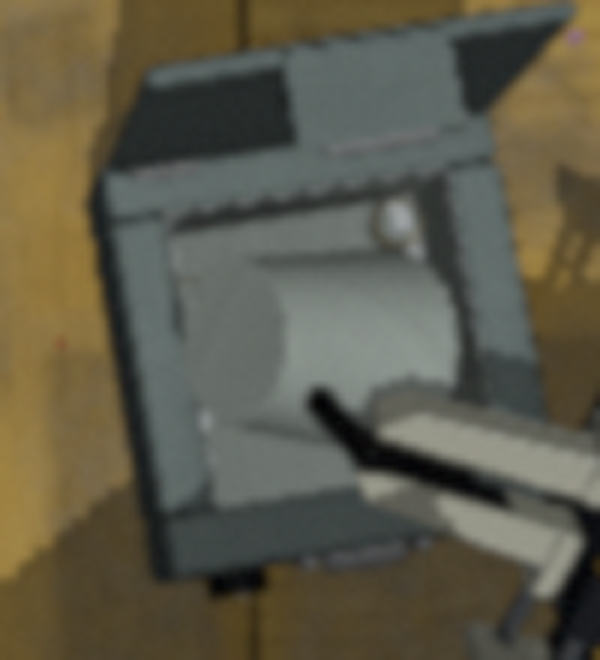

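View pics/t122_s.png

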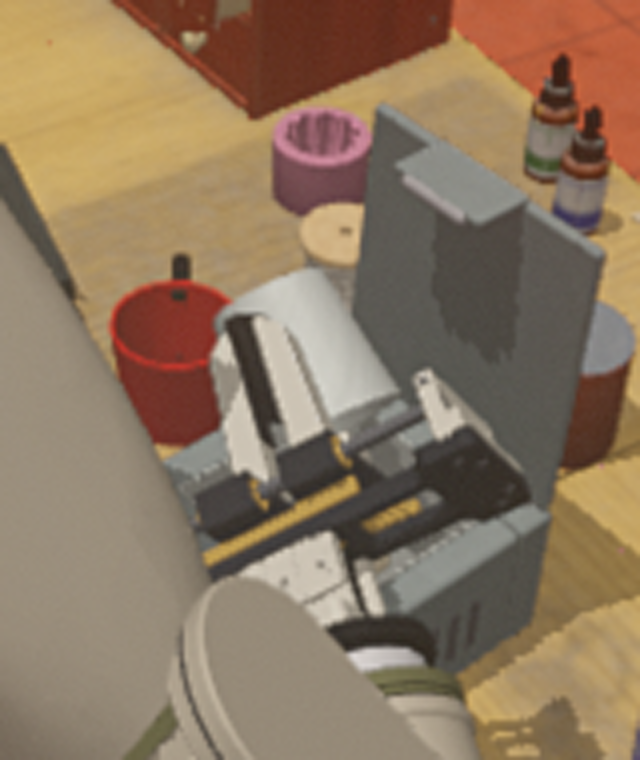

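The wrist load fell from about 2.2 N to about 1.2 N, which suggests the cup is empty. I'll raise it at the same tilt and look into the well.

```bash
python3 -m creep '[[[0.8,0.5,0.2],[0,0,0]],[[1.6,1.1,0.4],[0,0,0]],[[1.6,1.1,0.5],[0,0,0]],[[1.6,1.1,0.5],[0,0,0]],[[1.6,1.1,0.5],[0,0,0]],[[1.6,1.1,0.5],[0,0,0]],[[0,0,0],[0,0,0]],[[0,0,0],[0,0,0]]]'
python3 - <<'E'
from h import *
t=cam("top");crop(t,340,190,440,300,6,"pics/u_t.png")
s=cam("scene");crop(s,280,160,440,350,4,"pics/u_s.png")
E
```

```text
t: 10.82
tool_pos: [0.422, -0.3726, 0.2987]
orientation: [-1.003, -1.373, -1.971]
force: [0.3, -0.3, -2.4]
opening: 0.0119
```

View pics/u_t.png

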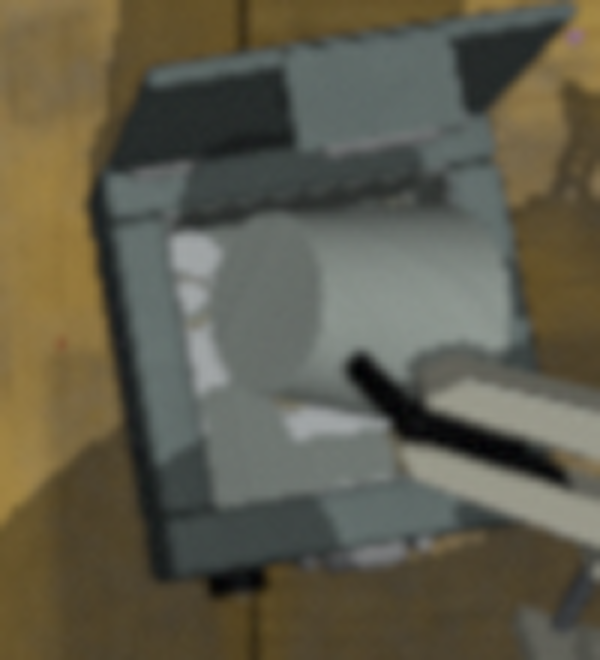

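View pics/u_s.png

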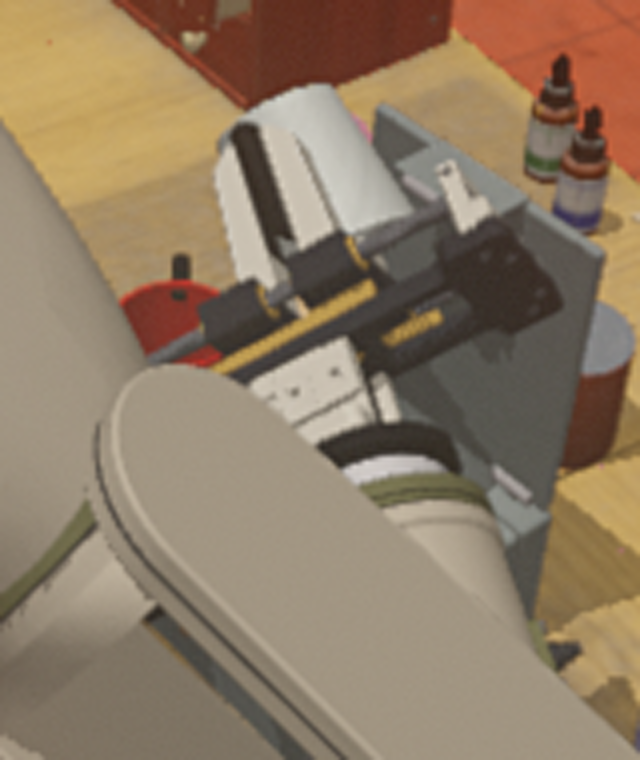

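```bash
for i in 1 2 3 4 5; do python3 -m creep '[[[0,0,0],[0,0,0]]]' | grep force; done; python3 - <<'E'
from h import *
p,r,s=cur();pc,Rc=cupfrom(p,r);print(pc, np.degrees(np.arccos(Rc.as_matrix()[2,2])),s["q"].round(2))
E
```

```text
force: [0.3, -0.4, -1.3]
force: [-0.3, 0.0, -1.9]
force: [0.6, 0.4, -1.4]
force: [0.4, 0.4, -1.4]
force: [0.2, 0.4, -1.2]
[ 0.50986719 -0.15290895  0.31153253] 122.26342412680144 [-1.06  0.67  1.47  1.3   2.33 -1.18]
```

The mean is 1.4 N, which matches the empty cup (0.15 kg). I'll untilt, retracing the path slightly higher.

```bash
python3 - <<'E'
from h import *
p,r,s=cur();print((p-tiltpose(122)[0]))
P=[(p,r)];q=s["q"]
T=list(range(116,59,-6))+[56,52]
for t in T:
    a,b=tiltpose(t);a=a+[0,0,.03+.08*max(0,(t-60))/62];P.append((a,b));qn,e=ik(a,b,q);print(t,e.round(3),abs(qn-q).max().round(2),end=" ");q=qn
print(q.round(2));rowsfor(P)
E
```

```text
[0.00161926 0.00305981 0.10702148]
116 0.0 0.08 110 0.0 0.07 104 0.0 0.07 98 0.0 0.07 92 0.0 0.07 86 0.0 0.08 80 0.0 0.08 74 0.0 0.08 68 0.0 0.08 62 0.0 0.08 56 0.0 0.08 52 0.0 0.06 [-0.77 -0.2   1.92  0.59  1.62 -1.37]
[[[1.2,0.5,0.6],[3.7,-4.8,-1.8]],[[0.8,0.3,1],[3.5,-4.6,-1.6]],[[0.9,0.2,1.1],[3.4,-4.6,-1.7]],[[0.9,0.3,1.1],[3.5,-4.5,-1.6]],[[0.9,0.3,1.2],[3.5,-4.6,-1.6]],[[1.2,0.4,1.3],[3.5,-4.6,-1.7]],[[1.4,0.7,1.3],[3.5,-4.6,-1.6]],[[1.5,0.6,1.3],[3.5,-4.6,-1.6]],[[1.5,0.6,1.3],[3.5,-4.6,-1.7]],[[1.5,0.7,1.4],[3.5,-4.6,-1.6]],[[1.7,1,0.9],[3.5,-4.6,-1.6]],[[1.2,0.8,0.5],[2.4,-3.1,-1.1]]]
```

```bash
python3 -m creep '[[[1.2,0.5,0.6],[3.7,-4.8,-1.8]],[[0.8,0.3,1],[3.5,-4.6,-1.6]],[[0.9,0.2,1.1],[3.4,-4.6,-1.7]],[[0.9,0.3,1.1],[3.5,-4.5,-1.6]],[[0.9,0.3,1.2],[3.5,-4.6,-1.6]],[[1.2,0.4,1.3],[3.5,-4.6,-1.7]],[[1.4,0.7,1.3],[3.5,-4.6,-1.6]],[[1.5,0.6,1.3],[3.5,-4.6,-1.6]],[[1.5,0.6,1.3],[3.5,-4.6,-1.7]],[[1.5,0.7,1.4],[3.5,-4.6,-1.6]],[[1.7,1,0.9],[3.5,-4.6,-1.6]],[[1.2,0.8,0.5],[2.4,-3.1,-1.1]]]'
python3 - <<'E'
from h import *
t=cam("top");crop(t,340,190,440,300,6,"pics/v_t.png")
s=cam("scene");crop(s,280,160,440,350,4,"pics/v_s.png")
p,r,s=cur()
P=[(p,r)];q=s["q"]
T=list(range(48,-1,-4))
for t in T:
    a,b=tiltpose(t);a=a+[0,0,.03];P.append((a,b));qn,e=ik(a,b,q);print(t,e.round(3),abs(qn-q).max().round(2),end=" ");q=qn
print(q.round(2));rowsfor(P)
E
```

```text
t: 12.33
tool_pos: [0.4203, -0.1886, 0.3843]
orientation: [-1.432, -2.624, -0.95]
force: [-0.7, 1.0, -1.3]
opening: 0.0114
48 0.0 0.05 44 0.0 0.05 40 0.0 0.05 36 0.0 0.06 32 0.0 0.06 28 0.0 0.07 24 0.0 0.07 20 0.0 0.08 16 0.0 0.08 12 0.0 0.09 8 0.0 0.09 4 0.0 0.09 0 0.0 0.09 [-0.03 -0.51  2.16 -0.34  1.21 -0.66]
[[[1,0.5,0.5],[2.2,-2.8,-0.8]],[[1.2,0.8,0.5],[2.4,-3.1,-1.1]],[[1.1,0.7,0.4],[2.3,-3.1,-1]],[[1.2,0.7,0.3],[2.3,-3,-1.1]],[[1.1,0.8,0.4],[2.4,-3.1,-1.1]],[[1.1,0.7,0.4],[2.3,-3.1,-1.1]],[[1.1,0.7,0.3],[2.3,-3,-1.1]],[[1,0.7,0.4],[2.3,-3.1,-1.1]],[[1.1,0.6,0.3],[2.4,-3.1,-1.1]],[[1,0.7,0.3],[2.3,-3,-1]],[[1,0.6,0.3],[2.3,-3.1,-1.1]],[[0.9,0.7,0.3],[2.4,-3,-1.1]]]

[[[1,0.6,0.3],[2.3,-3.1,-1.1]]]
```

View pics/v_t.png

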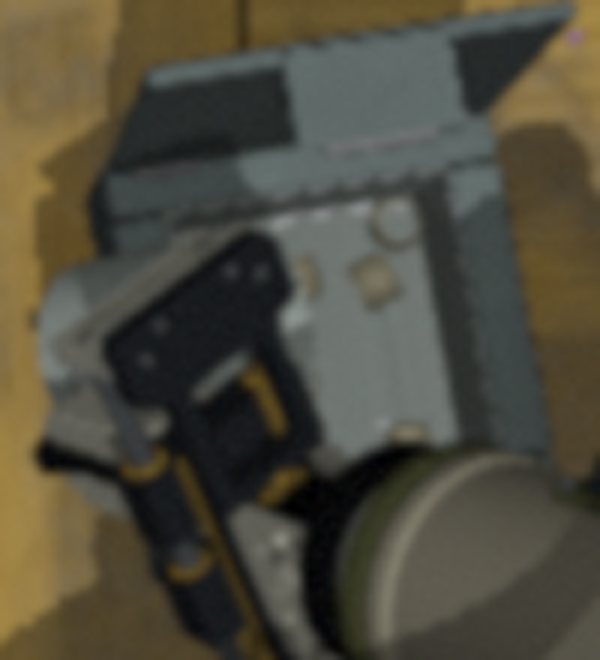

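View pics/v_s.png

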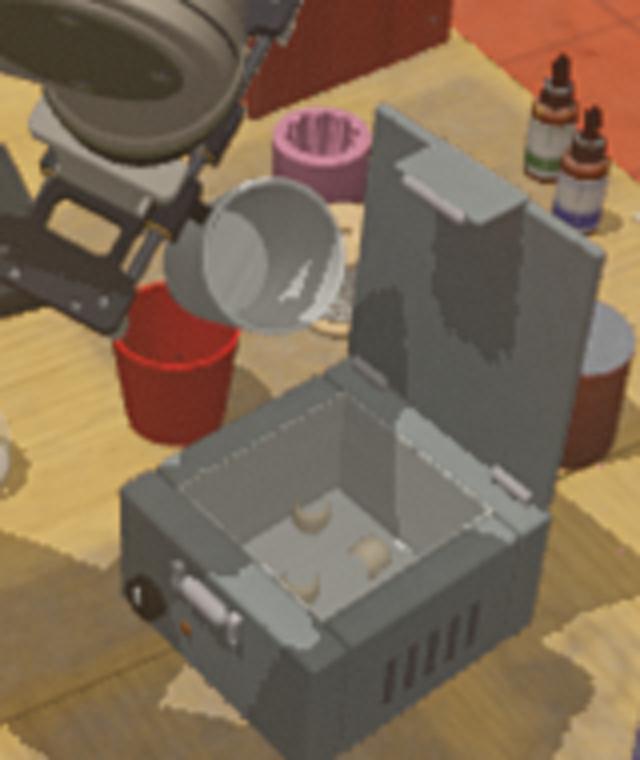

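The cup interior is visibly empty (scene crop (270,260)). At least four chunks can be seen in the well and the rest are hidden from view. I'll continue to upright.

```bash
python3 -m creep '[[[1,0.5,0.5],[2.2,-2.8,-0.8]],[[1.2,0.8,0.5],[2.4,-3.1,-1.1]],[[1.1,0.7,0.4],[2.3,-3.1,-1]],[[1.2,0.7,0.3],[2.3,-3,-1.1]],[[1.1,0.8,0.4],[2.4,-3.1,-1.1]],[[1.1,0.7,0.4],[2.3,-3.1,-1.1]],[[1.1,0.7,0.3],[2.3,-3,-1.1]],[[1,0.7,0.4],[2.3,-3.1,-1.1]],[[1.1,0.6,0.3],[2.4,-3.1,-1.1]],[[1,0.7,0.3],[2.3,-3,-1]],[[1,0.6,0.3],[2.3,-3.1,-1.1]],[[0.9,0.7,0.3],[2.4,-3,-1.1]]]'
python3 - <<'E'
from h import *
t=cam("top");crop(t,330,190,440,300,6,"pics/w_t.png")
s=cam("scene");crop(s,240,160,440,350,4,"pics/w_s.png")
p,r,s=cur();pc,Rc=cupfrom(p,r);print(pc,Rc.as_euler('zyx',degrees=True),s["q"].round(2))
Rc1=R.from_euler('z',.16);pc1=np.array([.496,.195,.122]);w=(Rc.inv()*Rc1).as_rotvec()
P=[(p,r)];n=15;q=s["q"]
for k in range(1,n+1):
    u=k/n;u=u*u*(3-2*u)*.4+.6*u
    a=tcp_for(Rc*R.from_rotvec(w*u),pc+(pc1-pc)*u,65,1);P.append(a);qn,e=ik(*a,q);print(e.round(3),abs(qn-q).max().round(2),end=" ");q=qn
rowsfor(P)
E
```

```text
t: 13.43
tool_pos: [0.421, -0.0354, 0.3676]
orientation: [1.193, 2.51, -0.173]
force: [-0.2, -0.3, -2.1]
opening: 0.0115
[ 0.50645459 -0.12441062  0.16455225] [-50.14622969   0.56029159   4.27838229] [-0.1  -0.51  2.15 -0.25  1.22 -0.74]
0.0 0.02 0.0 0.03 0.0 0.03 0.0 0.04 0.0 0.04 0.0 0.04 0.0 0.04 0.0 0.05 0.0 0.05 0.0 0.05 0.0 0.05 0.0 0.05 0.0 0.04 0.0 0.04 0.0 0.03 [[[1.2,0.3,-0.2],[-1,-0.1,-2.5]],[[1.3,0.4,-0.2],[-1.1,-0.1,-3]],[[1.5,0.6,-0.2],[-1.4,-0.1,-3.5]],[[1.5,0.7,-0.2],[-1.4,-0.2,-3.8]],[[1.6,0.9,-0.2],[-1.6,-0.1,-4]],[[1.4,1,-0.1],[-1.7,-0.2,-4.3]],[[1.3,1.2,-0.1],[-1.7,-0.2,-4.4]],[[1.2,1.3,0],[-1.7,-0.1,-4.4]],[[1,1.4,0],[-1.7,-0.2,-4.4]],[[0.8,1.4,0.1],[-1.6,-0.2,-4.3]],[[0.6,1.3,0.2],[-1.6,-0.1,-4]],[[0.3,1.3,0.2],[-1.5,-0.2,-3.8]]]

[[[0.3,1.2,0.3],[-1.3,-0.1,-3.5]],[[0.1,1,0.2],[-1.2,-0.1,-3]],[[0,0.9,0.3],[-0.9,-0.1,-2.5]]]
```

View pics/w_t.png

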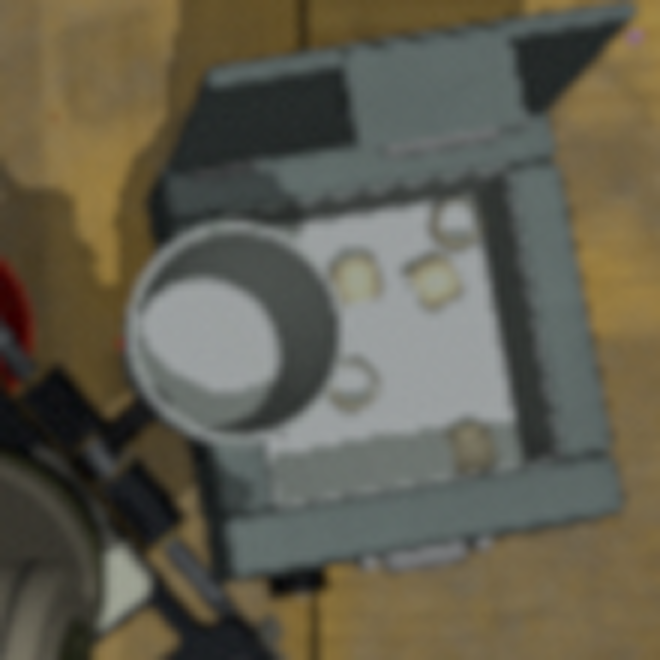

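View pics/w_s.png

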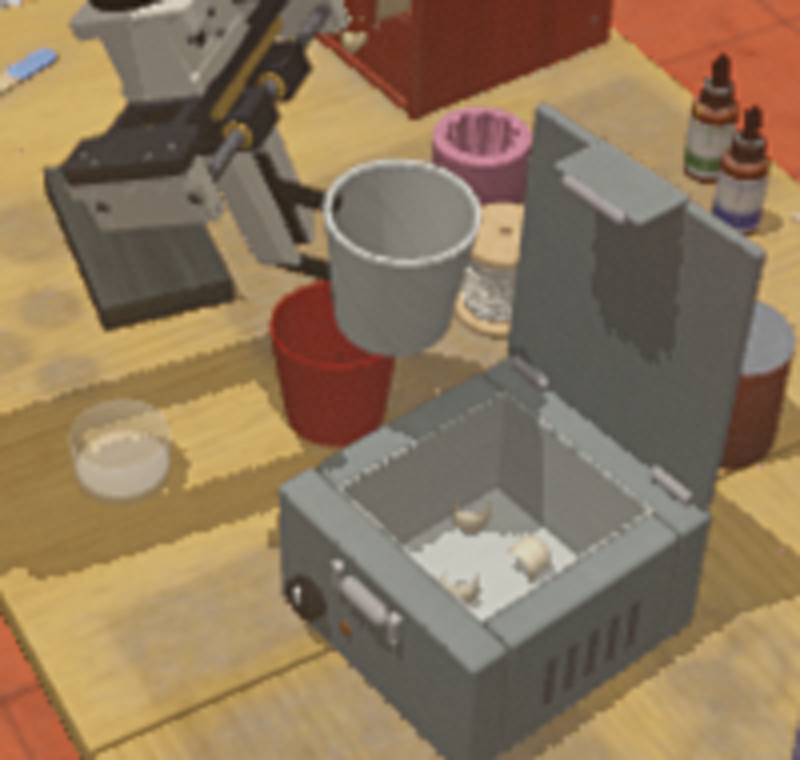

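The cup is empty. Five chunks show in the well (w_t crop (455,222), (357,275), (437,280), (355,383) and (470,447)), and the cup hides the rest of it. Next I carry the cup back above the slab.

```bash
python3 -m creep '[[[1.2,0.3,-0.2],[-1,-0.1,-2.5]],[[1.3,0.4,-0.2],[-1.1,-0.1,-3]],[[1.5,0.6,-0.2],[-1.4,-0.1,-3.5]],[[1.5,0.7,-0.2],[-1.4,-0.2,-3.8]],[[1.6,0.9,-0.2],[-1.6,-0.1,-4]],[[1.4,1,-0.1],[-1.7,-0.2,-4.3]],[[1.3,1.2,-0.1],[-1.7,-0.2,-4.4]],[[1.2,1.3,0],[-1.7,-0.1,-4.4]],[[1,1.4,0],[-1.7,-0.2,-4.4]],[[0.8,1.4,0.1],[-1.6,-0.2,-4.3]],[[0.6,1.3,0.2],[-1.6,-0.1,-4]],[[0.3,1.3,0.2],[-1.5,-0.2,-3.8]]]' ; python3 -m creep '[[[0.3,1.2,0.3],[-1.3,-0.1,-3.5]],[[0.1,1,0.2],[-1.2,-0.1,-3]],[[0,0.9,0.3],[-0.9,-0.1,-2.5]],[[0,0,0],[0,0,0]],[[0,0,0],[0,0,0]]]'
python3 - <<'E'
from h import *
t=cam("top");crop(t,330,190,440,300,6,"pics/x_t.png");crop(t,180,200,300,310,6,"pics/x_tc.png")
s=cam("scene");crop(s,200,100,340,260,4,"pics/x_s.png")
p,r,s=cur();pc,Rc=cupfrom(p,r);print(pc,Rc.as_euler('zyx',degrees=True),s["q"].round(2))
E
```

```text
t: 14.53
tool_pos: [0.3632, 0.1413, 0.325]
orientation: [0.011, 2.708, 0.016]
force: [0.8, 1.0, -1.6]
opening: 0.0118
t: 14.95
tool_pos: [0.3619, 0.1717, 0.3166]
orientation: [-0.212, 2.694, 0.046]
force: [-0.7, 0.2, -0.7]
opening: 0.0114
[0.49815805 0.19259697 0.12396323] [ 8.93926767 -0.29686711 -0.03363582] [ 0.36 -0.65  2.33 -0.1   1.03 -1.34]
```

View pics/x_t.png

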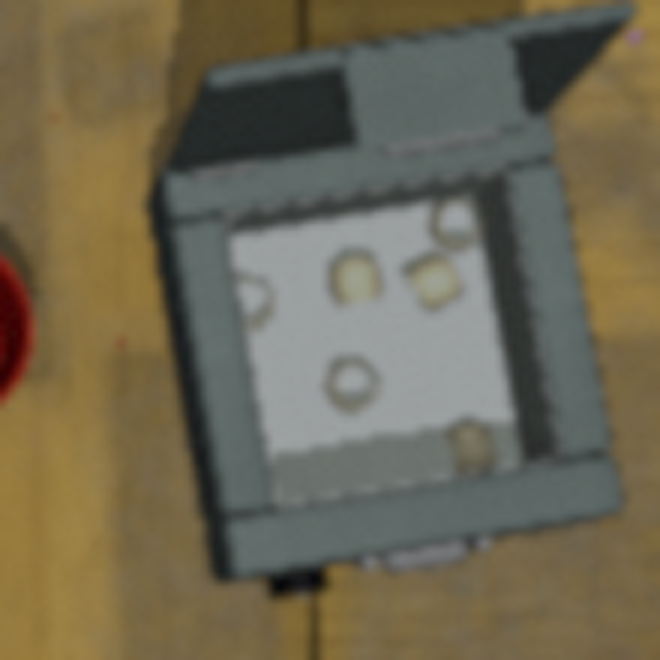

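View pics/x_s.png

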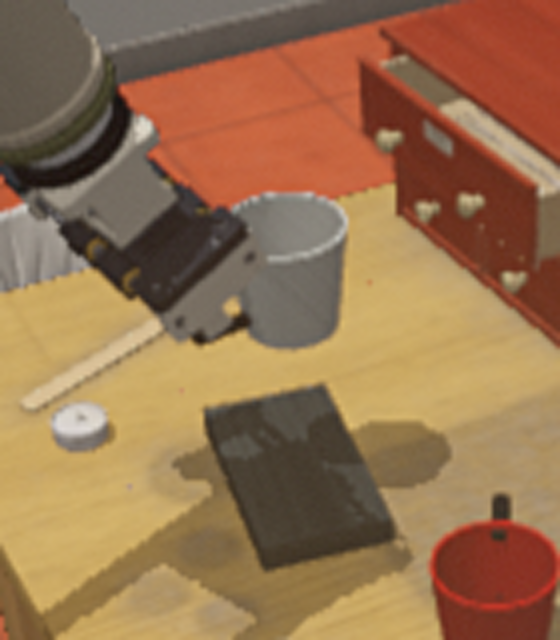

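View pics/x_tc.png

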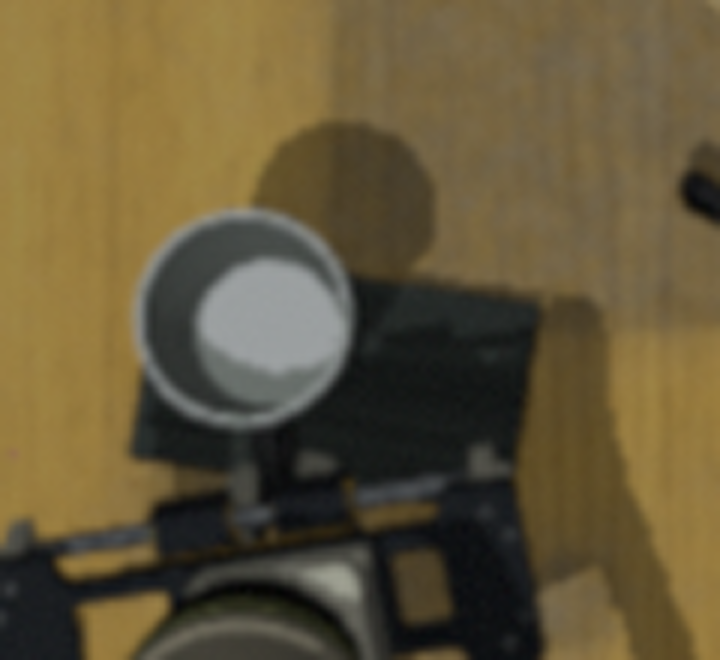

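All six chunks lie in the well (x_t crop), including the one hidden before at (255,297). The cup is level above the slab. I'll lower it by about 10 cm, slowing at the end.

```bash
python3 - <<'E'
from h import *
t=cam("top");print(back(t,(244/6+180-.4,318/6+200-.4),.199))
p,r,s=cur();t1=np.array([.3605,.1725,.2185])
g=grasp(65,.16)
w=(r.inv()*g).as_rotvec()
P=[(p,r)]
for u in (.06,.2,.35,.5,.65,.78,.87,.93,.97,1): P.append((p+(t1-p)*u,r*R.from_rotvec(w*u)))
rowsfor(P,2)
E
```

```text
[[0.49659152 0.19364649 0.199     ]]
[[[0.26,0.01,0.53],[-0.01,0.02,-0.01]],[[0.61,0.02,1.24],[-0.02,0.04,-0.02]],[[0.65,0.02,1.32],[-0.03,0.05,-0.03]],[[0.65,0.02,1.33],[-0.03,0.05,-0.02]],[[0.65,0.02,1.33],[-0.02,0.04,-0.03]],[[0.56,0.01,1.15],[-0.02,0.04,-0.02]],[[0.38,0.01,0.8],[-0.02,0.03,-0.01]],[[0.26,0.01,0.53],[-0.01,0.02,-0.01]],[[0.17,0.01,0.35],[-0.01,0.01,-0.01]],[[0.13,0,0.27],[0,0.01,0]]]
```

```bash
python3 -m creep '[[[0.26,0,0.53],[0,0,0]],[[0.61,0,1.24],[0,0,0]],[[0.65,0,1.32],[0,0.1,0]],[[0.65,0,1.32],[0,0.1,0]],[[0.65,0,1.32],[0,0.1,0]],[[0.56,0,1.15],[0,0,0]],[[0.38,0,0.8],[0,0,0]],[[0.26,0,0.53],[0,0,0]],[[0.17,0,0.35],[0,0,0]],[[0.13,0,0.27],[0,0,0]],[[0,0,0],[0,0,0]],[[0,0,0],[0,0,0]]]'
for i in 1 2; do python3 -m creep '[[[0.04,0,0.09],[0,0,0]],[[0,0,0],[0,0,0]]]' | grep -E "force|pos";done
```

```text
t: 16.1
tool_pos: [0.3608, 0.1718, 0.219]
orientation: [-0.214, 2.696, 0.045]
force: [-0.1, 0.9, -2.4]
opening: 0.0117
tool_pos: [0.3608, 0.1718, 0.2181]
force: [0.6, 0.1, -2.1]
tool_pos: [0.3606, 0.1718, 0.2167]
force: [0.3, 0.2, -1.7]
```

```bash
for i in 1 2 3; do python3 -m creep '[[[0.03,0,0.07],[0,0,0]],[[0,0,0],[0,0,0]]]' | grep -E "force|pos";done
```

```text
tool_pos: [0.3605, 0.1717, 0.2157]
force: [-0.7, 0.3, -2.3]
tool_pos: [0.3606, 0.1717, 0.215]
force: [-0.6, -1.0, -1.1]
tool_pos: [0.361, 0.1719, 0.2148]
force: [0.4, 0.1, 0.6]
```

It has touched down: z has stalled at 0.2148 and the load has reversed sign. I'll open.

```bash
python3 -m creep '[[[0,0,0],[0,0,0]],[[0,0,0],[0,0,0]],[[0,0,0],[0,0,0]],[[0,0,0],[0,0,0]],[[0,0,0],[0,0,0]]]' 60 20
python3 - <<'E'
from h import *
t=cam("top");crop(t,180,200,300,310,6,"pics/y_tc.png")
s=cam("scene");crop(s,200,100,340,260,4,"pics/y_s.png")
p,r,s=cur();rowsfor([(p,r)]+[(p+np.array([0,0,.1])*u,r) for u in(.1,.3,.6,1)])
E
```

```text
t: 17.35
tool_pos: [0.3606, 0.1717, 0.2143]
orientation: [-0.214, 2.697, 0.045]
force: [-0.6, -0.3, -0.3]
opening: 0.0406
[[[-0.4,0,-0.9],[0,0,0]],[[-0.9,0,-1.8],[0,0,0]],[[-1.2,0,-2.7],[0,0,0]],[[-1.7,0,-3.7],[0,0,0]]]
```

View pics/y_tc.png

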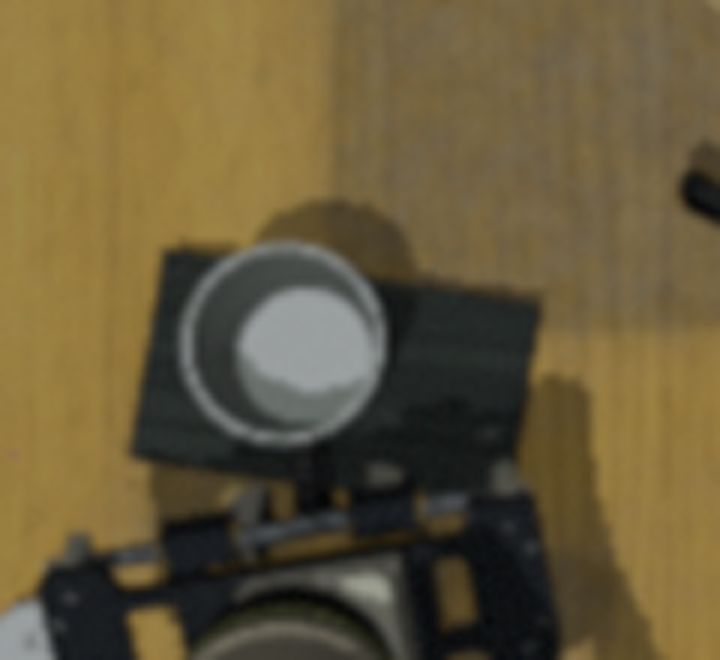

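View pics/y_s.png

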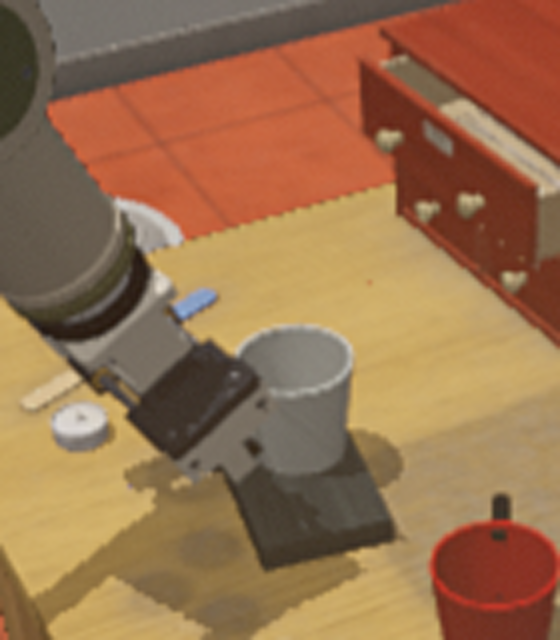

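The cup stands on the slab, released. I'll retract straight up, then measure the hatch angle from its top corners.

```bash
python3 -m creep '[[[-0.4,0,-0.9],[0,0,0]],[[-0.9,0,-1.8],[0,0,0]],[[-1.2,0,-2.7],[0,0,0]],[[-1.7,0,-3.7],[0,0,0]],[[-1.2,0,-2.7],[0,0,0]],[[0,0,0],[0,0,0]]]' 60
python3 - <<'E'
from h import *
sc=cam("scene");t=cam("top")
crop(t,180,200,300,310,5,"pics/z_tc.png")
from scipy.optimize import least_squares
def hp(th,s,y,n): return pose2(*M,[[.079-s*np.cos(th)+n*np.sin(th),y,.099+s*np.sin(th)+n*np.cos(th)]])[0]
obs=[(374.25,186.25),(430.5,223.75)]
for nn in(0,.006):
    f=lambda v:np.r_[proj(sc,hp(v[0],.171,.078,nn))[0]-obs[0],proj(sc,hp(v[0],.171,-.078,nn))[0]-obs[1]]
    o=least_squares(f,[1.57]);print(nn,o.x,o.fun.round(1))
p,r,s=cur();q=s["q"];print(s["q"].round(2))
D=Rt([0,0,-1],[-np.sin(M[2]),np.cos(M[2]),0])
def tipcmd(x,y,z): return pose2(*M,[[x,y,z]])[0]+[0,0,.186]
for nm,x,z in(("over",.0,.36),("behind hi",.14,.34),("behind",.14,.25),("45",-.03,.21),("flat",-.071,.105)):
    a=tipcmd(x,0,z);q,e=ik(a,D,q);print(nm,a.round(3),e.round(4),q.round(2))
E
```

```text
t: 17.95
tool_pos: [0.3613, 0.1725, 0.3521]
orientation: [-0.213, 2.685, 0.049]
force: [1.1, 0.0, 0.4]
opening: 0.0557
0 [1.62779143] [-0.1 -0.4  0.   0.2]
0.006 [1.59233549] [-0.1 -0.5  0.   0.2]
[ 0.36 -0.68  2.3  -0.1   1.1  -1.35]
over [ 0.52  -0.211  0.546] 0.0 [-0.48  0.01  1.36 -0.    1.77 -2.21]
behind hi [ 0.658 -0.189  0.526] 0.0 [-0.36  0.36  1.01  0.    1.78 -2.08]
behind [ 0.658 -0.189  0.436] 0.0 [-0.36  0.35  1.17 -0.    1.61 -2.08]
45 [ 0.49  -0.216  0.396] 0.0 [-0.51 -0.04  1.68 -0.    1.5  -2.24]
flat [ 0.45  -0.223  0.291] 0.0 [-0.56 -0.05  1.89 -0.    1.31 -2.29]
```

View pics/z_tc.png

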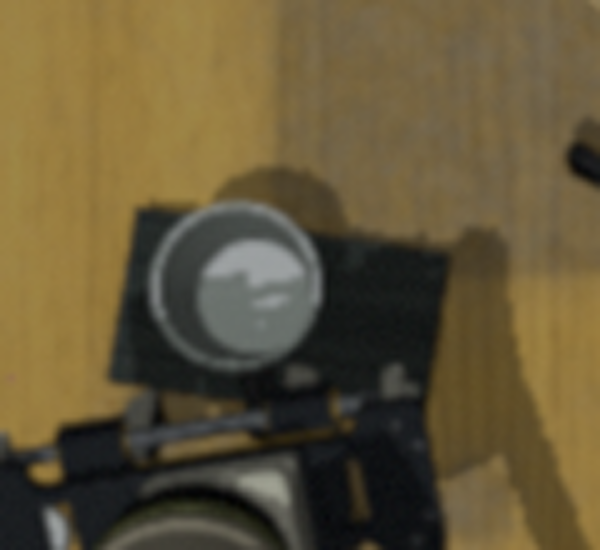

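The cup stands upright and free on the slab. The hatch angle is about 1.6 rad, and its free edge is at z≈0.27. Next I go over to behind the hatch, with the gripper closed and the tool pointing down.

```bash
cat >> h.py <<'E'
DN=Rt([0,0,-1],[-np.sin(M[2]),np.cos(M[2]),0])
def tipcmd(x,y,z): return pose2(*M,[[x,y,z]])[0]+np.array([0,0,.186])
E
python3 - <<'E'
from h import *
p,r,s=cur();q=s["q"];a=tipcmd(.14,0,.36);w=(r.inv()*DN).as_rotvec()
P=[(p,r)];n=20
for k in range(1,n+1):
    u=k/n;u=.4*u*u*(3-2*u)+.6*u;v=min(1,1.6*u)
    t=p+(a-p)*u;t[2]=p[2]+(a[2]-p[2])*v
    P.append((t,r*R.from_rotvec(w*u)));qn,e=ik(*P[-1],q);print(e.round(3),abs(qn-q).max().round(2),end=" ");q=qn
rowsfor(P)
E
```

```text
0.0 0.05 0.0 0.06 0.0 0.06 0.0 0.06 0.0 0.06 0.0 0.07 0.0 0.07 0.0 0.08 0.0 0.08 0.0 0.09 0.0 0.09 0.0 0.1 0.0 0.07 0.0 0.07 0.0 0.07 0.0 0.07 0.0 0.07 0.0 0.07 0.0 0.06 0.0 0.06 [[[-1.2,-1.3,-0.6],[0,0.8,0]],[[-1.3,-1.6,-0.8],[0,1,0]],[[-1.5,-1.7,-0.8],[0,1.1,0]],[[-1.6,-1.9,-1],[0,1.2,0]],[[-1.7,-2.1,-1.1],[0,1.3,0]],[[-1.8,-2.2,-1.1],[0,1.3,0]],[[-1.8,-2.2,-1.3],[0,1.4,0]],[[-1.9,-2.4,-1.4],[0,1.5,0]],[[-1.9,-2.4,-1.4],[0,1.5,0]],[[-1.8,-2.4,-1.5],[0,1.5,0]],[[-1.8,-2.4,-1.6],[0,1.5,0]],[[-1.8,-2.4,-1.6],[0,1.5,0]]]

[[[-1.4,-2.4,0.1],[0,1.5,0]],[[-1.3,-2.3,0.2],[0,1.4,0]],[[-1.3,-2.1,0.1],[-0.1,1.4,0]],[[-1.2,-2.1,0.1],[0,1.3,0]],[[-1.1,-1.9,0.1],[0,1.2,0]],[[-1,-1.7,0],[0,1.1,0]],[[-0.9,-1.6,0.1],[0,0.9,0]],[[-0.8,-1.3,0],[0,0.9,0]]]
```

```bash
python3 -m creep '[[[-1.2,-1.3,-0.6],[0,0.8,0]],[[-1.3,-1.6,-0.8],[0,1,0]],[[-1.5,-1.7,-0.8],[0,1.1,0]],[[-1.6,-1.9,-1],[0,1.2,0]],[[-1.7,-2.1,-1.1],[0,1.3,0]],[[-1.8,-2.2,-1.1],[0,1.3,0]],[[-1.8,-2.2,-1.3],[0,1.4,0]],[[-1.9,-2.4,-1.4],[0,1.5,0]],[[-1.9,-2.4,-1.4],[0,1.5,0]],[[-1.8,-2.4,-1.5],[0,1.5,0]],[[-1.8,-2.4,-1.6],[0,1.5,0]],[[-1.8,-2.4,-1.6],[0,1.5,0]]]' 0
python3 -m creep '[[[-1.4,-2.4,0.1],[0,1.5,0]],[[-1.3,-2.3,0.2],[0,1.4,0]],[[-1.3,-2.1,0.1],[-0.1,1.4,0]],[[-1.2,-2.1,0.1],[0,1.3,0]],[[-1.1,-1.9,0.1],[0,1.2,0]],[[-1,-1.7,0],[0,1.1,0]],[[-0.9,-1.6,0.1],[0,0.9,0]],[[-0.8,-1.3,0],[0,0.9,0]],[[0,0,0],[0,0,0]],[[0,0,0],[0,0,0]]]'
python3 - <<'E'
from h import *
p,r,s=cur();print(w2m(p-[0,0,.186]),s["q"].round(2))
c=cam("scene","pics/hb_s.png");t=cam("top");crop(t,180,120,460,310,2.8,"pics/hb_t.png")
P=[(p,r)]+[(p+(tipcmd(.125,0,.245)-p)*u,r*R.from_rotvec((r.inv()*DN).as_rotvec()*u)) for u in(.2,.4,.6,.8,1)];rowsfor(P)
E
```

```text
t: 19.05
tool_pos: [0.546, -0.0528, 0.5403]
orientation: [-0.235, 2.973, 0.018]
force: [0.5, 0.3, 0.6]
opening: 0.0
t: 19.88
tool_pos: [0.659, -0.1898, 0.54]
orientation: [0.246, -3.123, -0.002]
force: [-0.7, -0.5, -0.6]
opening: 0.0006
[[ 0.14071323 -0.00048125  0.35396672]] [-0.35  0.37  0.97 -0.    1.81 -2.08]
[[[0.3,0,2.2],[0,-0.1,0]],[[0.3,0,2.2],[0.1,-0.1,0]],[[0.3,0,2.1],[0,-0.1,0]],[[0.3,0,2.2],[0,-0.1,0]],[[0.3,0,2.2],[0,-0.1,0]]]
```

View pics/hb_s.png

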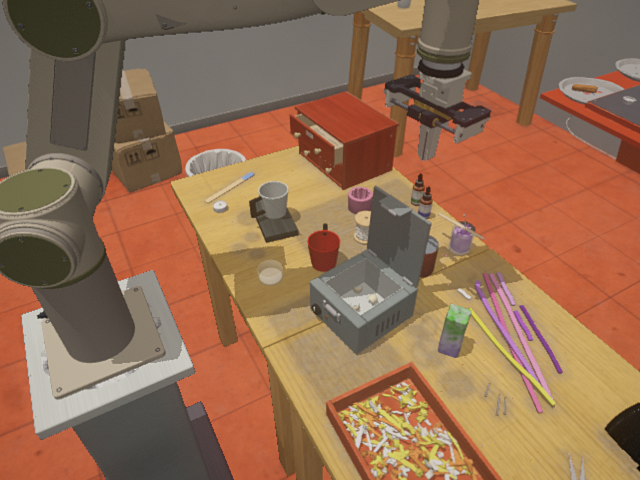

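View pics/hb_t.png

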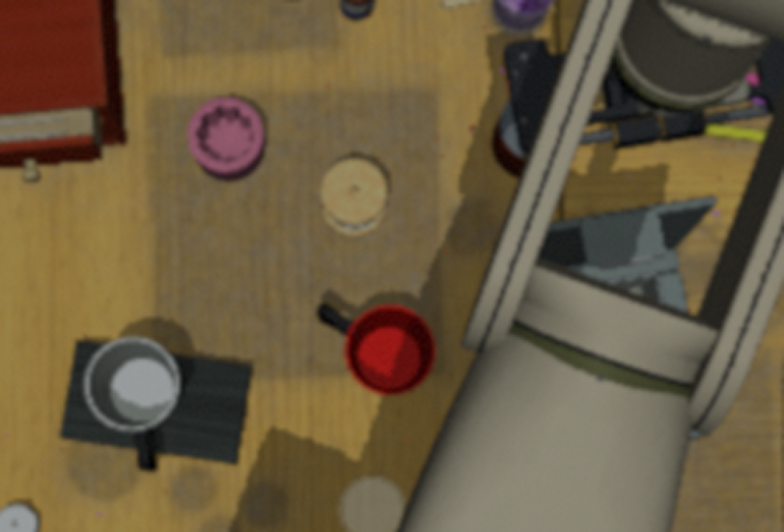

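The fingertip is above and behind the hatch, and the cup is fine at scene (274,197). I'll lower behind the hatch.

```bash
python3 -m creep '[[[0.3,0,2.2],[0,-0.1,0]],[[0.3,0,2.2],[0.1,-0.1,0]],[[0.3,0,2.1],[0,-0.1,0]],[[0.3,0,2.2],[0,-0.1,0]],[[0.3,0,2.2],[0,-0.1,0]],[[0,0,0],[0,0,0]],[[0,0,0],[0,0,0]]]'
python3 - <<'E'
from h import *
p,r,s=cur();print(w2m(p-[0,0,.186]),r.as_matrix().round(3))
# tip-centre path: corner at s=.148 on face
P=[(p,r)]
for d in (118,110,102,95,88,82,77,72,67,62,57,52,47,42,37,32,27,22,17):
    th=np.radians(d);S=.145;c=np.array([.079-S*np.cos(th)+.009*np.sin(th),.099+S*np.sin(th)+.009*np.cos(th)])
    if d>92: P.append((tipcmd(.0+.125-(118-d)/23*.03,0,.245),DN)); continue
    P.append((tipcmd(c[0]+.0075,0,c[1]),DN))
print([ (w2m(a-np.array([0,0,.186]))[0]*1000).round().tolist()[::2] for a,_ in P]);rowsfor(P)
E
```

```text
t: 20.57
tool_pos: [0.6428, -0.1909, 0.4335]
orientation: [-0.249, 3.13, -0.001]
force: [-0.6, 0.5, 1.2]
opening: 0.0005
[[0.12448446 0.00095197 0.24750532]] [[-0.987 -0.158  0.002]
 [-0.158  0.987 -0.   ]
 [-0.002 -0.001 -1.   ]]
[[124.0, 248.0], [125.0, 245.0], [115.0, 245.0], [104.0, 245.0], [95.0, 245.0], [90.0, 244.0], [75.0, 244.0], [63.0, 242.0], [50.0, 240.0], [38.0, 236.0], [26.0, 231.0], [15.0, 226.0], [4.0, 219.0], [-6.0, 211.0], [-15.0, 203.0], [-24.0, 193.0], [-32.0, 183.0], [-39.0, 173.0], [-45.0, 162.0], [-50.0, 150.0]]
[[[-0.1,-0.1,0.3],[0,0.1,0.1]],[[1.1,0,0],[0,0,0]],[[1,0,0],[0,0,0]],[[0.9,0,0],[0,0,0]],[[0.5,0,0],[0,0,0]],[[1.5,0,0.1],[0,0,0]],[[1.3,0,0.1],[0,0,0]],[[1.2,0,0.3],[0,0,0]],[[1.2,0,0.4],[0,0,0]],[[1.2,0,0.4],[0,0,0]],[[1.1,0,0.6],[0,0,0]],[[1.1,0,0.7],[0,0,0]]]

[[[1,0,0.7],[0,0,0]],[[1,0,0.9],[0,0,0]],[[0.8,0,0.9],[0,0,0]],[[0.8,0,1],[0,0,0]],[[0.7,0,1.1],[0,0,0]],[[0.6,0,1.1],[0,0,0]],[[0.5,0,1.1],[0,0,0]]]
```

```bash
python3 -m creep '[[[0,0,0.2],[0,0,0]],[[1.1,0,0],[0,0,0]],[[1,0,0],[0,0,0]],[[0.9,0,0],[0,0,0]],[[0.5,0,0],[0,0,0]],[[0.9,0,0.1],[0,0,0]]]'
python3 -m creep '[[[0.9,0,0.1],[0,0,0]],[[0.9,0,0.1],[0,0,0]],[[1,0,0.3],[0,0,0]]]'
python3 - <<'E'
from h import *
p,r,s=cur();print(w2m(p-[0,0,.186]))
c=cam("scene");crop(c,290,120,470,350,3,"pics/hc_s.png")
E
```

```text
t: 21.07
tool_pos: [0.6008, -0.1986, 0.4343]
orientation: [-0.248, 3.122, -0.006]
force: [2.9, 0.6, 1.3]
opening: 0.0005
t: 21.32
tool_pos: [0.5729, -0.2031, 0.429]
orientation: [-0.248, 3.123, -0.006]
force: [1.4, -0.3, 1.9]
opening: 0.0003
[[ 5.35576460e-02 -1.31260071e-04  2.42971786e-01]]
```

View pics/hc_s.png

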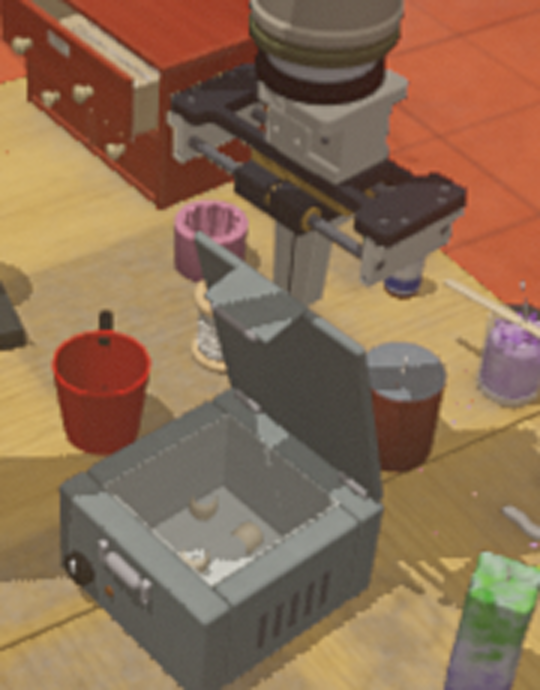

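The hatch is swinging with about 3 N. I'll continue along the arc.

```bash
python3 - <<'E'
from h import *
p,r,s=cur();P=[(p,r)]
for d in (66,60,54,48,42,36,31,26,21,17,14,11):
    th=np.radians(d);S=.147;P.append((tipcmd(.079-S*np.cos(th)+.009*np.sin(th)+.0075,0,.099+S*np.sin(th)+.009*np.cos(th)),DN))
rowsfor(P)
E
```

```text
[[[1.7,0,0.5],[-0.2,0.4,0]],[[1.4,0,0.6],[0,0,0]],[[1.4,0,0.8],[0,0,0]],[[1.2,0,0.9],[0,0,0]],[[1.2,0,1],[0,0,0]],[[1,0,1.1],[0,0,0]],[[0.8,0,1.1],[0,0,0]],[[0.7,0,1],[0,0,0]],[[0.6,0,1.2],[0,0,0]],[[0.4,0,0.9],[0,0,0]],[[0.2,0,0.8],[0,0,0]],[[0.2,0,0.7],[0,0,0]]]
```

```bash
python3 -m creep '[[[1.6,0,0.4],[-0.2,0.4,0]],[[1.4,0,0.6],[0,0,0]],[[1.4,0,0.8],[0,0,0]],[[1.2,0,0.9],[0,0,0]],[[1.2,0,1],[0,0,0]],[[1,0,1.1],[0,0,0]]]'
python3 -m creep '[[[0.8,0,1.1],[0,0,0]],[[0.7,0,1],[0,0,0]],[[0.6,0,1.2],[0,0,0]],[[0.4,0,0.9],[0,0,0]]]'
python3 - <<'E'
from h import *
p,r,s=cur();print(w2m(p-[0,0,.186]))
c=cam("scene");crop(c,270,120,450,350,3,"pics/hd_s.png")
E
```

```text
t: 21.87
tool_pos: [0.4955, -0.2156, 0.3799]
orientation: [0.248, -3.132, 0.001]
force: [-0.4, 0.5, 0.2]
opening: 0.0007
t: 22.2
tool_pos: [0.4706, -0.2195, 0.3369]
orientation: [0.248, -3.13, -0.0]
force: [-0.6, 0.3, 1.1]
opening: 0.0008
[[-0.0500641  -0.0002783   0.15090364]]
```

View pics/hd_s.png

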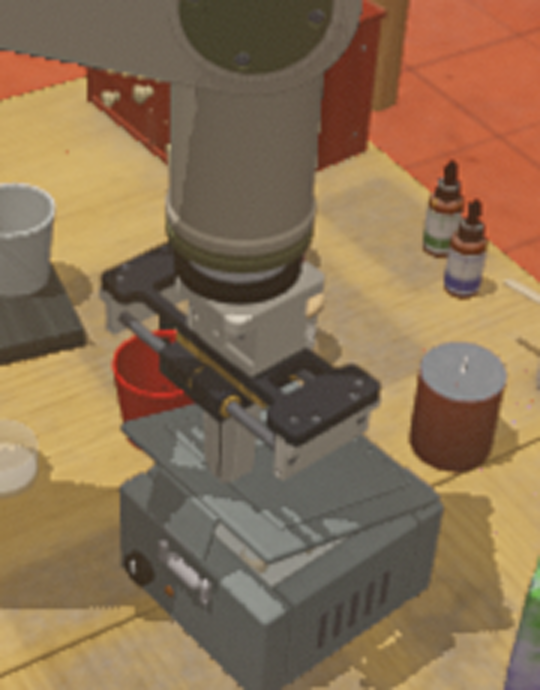

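The hatch is nearly down. I'll continue to the catch and press in small steps.

```bash
python3 -m creep '[[[0.5,0,0.9],[0,0,0]],[[0.4,0,0.8],[0,0,0]],[[0.3,0,0.7],[0,0,0]],[[0.2,0,0.4],[0,0,0]],[[0,0,0.3],[0,0,0]],[[0,0,0],[0,0,0]]]'; for i in 1 2 3; do python3 -m creep '[[[0,0,0.2],[0,0,0]],[[0,0,0],[0,0,0]]]' | grep -E "pos|force"; done
```

```text
t: 22.75
tool_pos: [0.4564, -0.2214, 0.3058]
orientation: [0.248, -3.128, -0.002]
force: [-4.0, 1.3, 5.4]
opening: 0.0004
tool_pos: [0.4564, -0.2215, 0.3041]
force: [-6.0, 2.6, 8.5]
tool_pos: [0.4564, -0.2216, 0.3019]
force: [-4.5, 1.2, 6.8]
tool_pos: [0.4565, -0.2216, 0.2996]
force: [-3.1, -0.5, 3.2]
```

```bash
for i in 1 2 3 4; do python3 -m creep '[[[0,0,0.15],[0,0,0]],[[0,0,0],[0,0,0]]]' | grep -E "pos|force"; done;python3 - <<'E'
from h import *
p,r,s=cur();print(w2m(p-[0,0,.186]))
c=cam("scene");crop(c,270,180,450,360,4,"pics/he_s.png")
E
```

```text
tool_pos: [0.4566, -0.2216, 0.2977]
force: [-0.3, 0.1, 1.0]
tool_pos: [0.4565, -0.2213, 0.2957]
force: [-0.4, -0.2, -0.0]
tool_pos: [0.4565, -0.2213, 0.2942]
force: [0.2, -0.2, 0.3]
tool_pos: [0.4566, -0.2213, 0.294]
force: [-4.0, 1.6, 6.4]
[[-0.06419247  0.00013531  0.10795575]]
```

View pics/he_s.png

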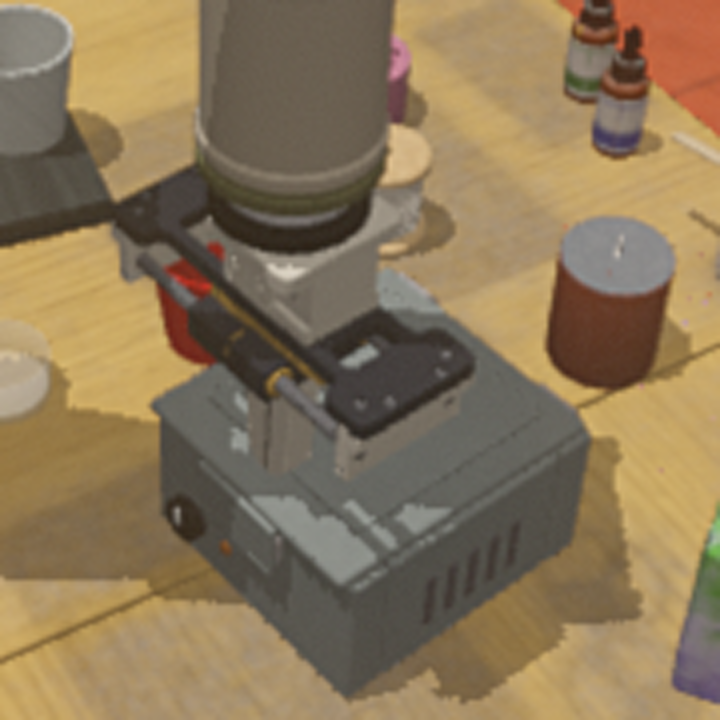

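It snapped: the force went to zero from tip z≈0.112, and contact came back at 0.108, which is the height of the shut panel. I'll press once more to be sure, then retract.

```bash
python3 -m creep '[[[0,0,0.15],[0,0,0]],[[0,0,0.1],[0,0,0]],[[0,0,0],[0,0,0]]]'| grep -E "pos|force"; python3 -m creep '[[[0,0,-0.5],[0,0,0]],[[0,0,-2],[0,0,0]],[[0,0,-3],[0,0,0]],[[0,0,-4],[0,0,0]],[[0,0,-4],[0,0,0]],[[-1,0,-4],[0,0,0]],[[0,3,-3],[0,0,0]],[[0,3,0],[0,0,0]],[[0,3,0],[0,0,0]],[[0,0,0],[0,0,0]],[[0,0,0],[0,0,0]],[[0,0,0],[0,0,0]]]'
python3 - <<'E'
from h import *
c=cam("scene","pics/fin_s.png");crop(c,230,160,440,350,3.8,"pics/fin_sc.png");t=cam("top","pics/fin_t.png")
p,r,s=cur();print(p)
# predicted hatch free-edge corners for shut vs catch
for th in(0,.05,.09):
    P=[pose2(*M,[[.079-.171*np.cos(th)+.006*np.sin(th),y,.099+.171*np.sin(th)+.006*np.cos(th)]])[0] for y in(.078,-.078)]
    print(th,((proj(c,P)-[230,160]+.5)*3.8).round(0).tolist())
E
```

```text
tool_pos: [0.4567, -0.2214, 0.2936]
force: [-11.2, 7.6, 24.8]
t: 25.22
tool_pos: [0.453, -0.1318, 0.4952]
orientation: [0.249, -3.129, -0.001]
force: [-0.5, -0.7, 0.3]
opening: 0.0005
[ 0.45304999 -0.13240316  0.49495204]
0 [[289.0, 459.0], [472.0, 635.0]]
0.05 [[289.0, 448.0], [474.0, 624.0]]
0.09 [[290.0, 439.0], [475.0, 615.0]]
```

View pics/fin_sc.png

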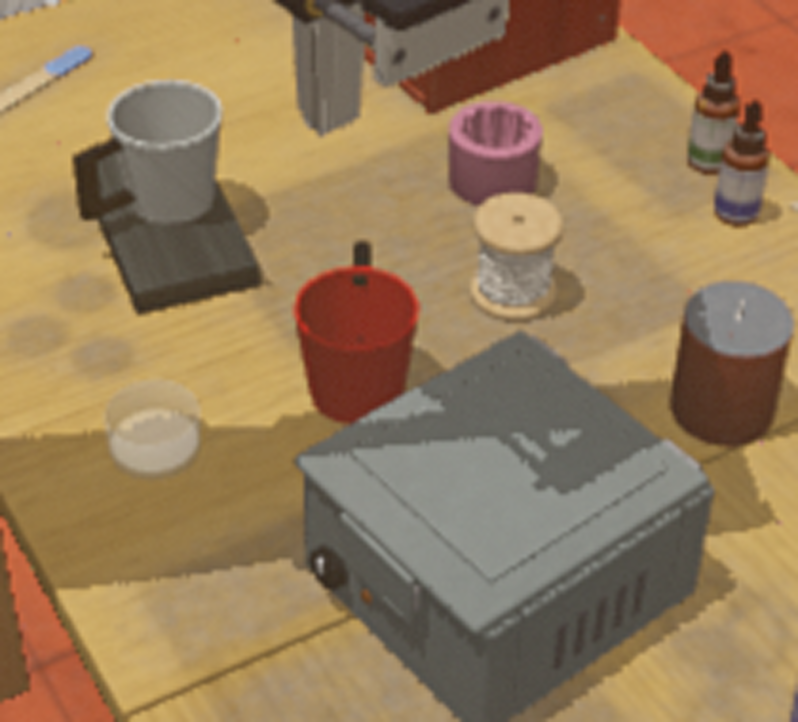

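View pics/fin_t.png

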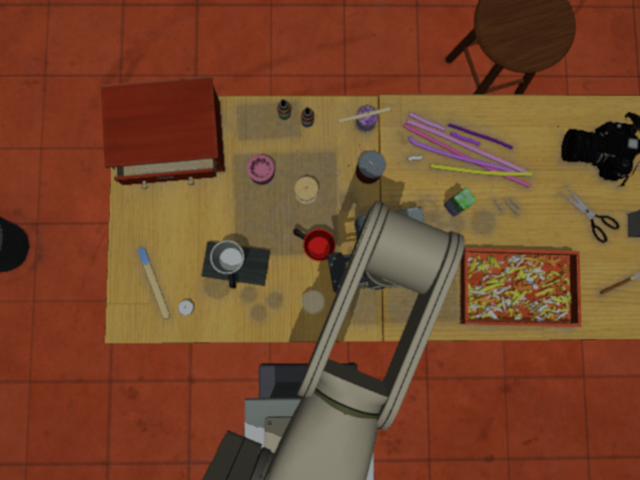

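The free-edge corners at (298,462) and (477,636) match angle 0: the prediction is rows 459 and 635, against 439 and 615 if the hatch were resting on the catch. The cup is upright on the slab, the bystanders haven't moved and the robot is clear of everything, so I'm handing in.

```bash
python3 -c "
from plant import *
print(close_job(),read_state()['t'])"
```

```text
the job is handed in; nothing more can be done
the job is handed in; nothing more can be done
```

The job is done and handed in at about 25 s of the 72 s allowed; no verdict was reported. I took the metal cup by its handle, tipped it over the well to about 122°, and stood it empty and released back on the slab. I then pushed the hatch down from behind and pressed it past its catch.

**Chunks:** the top picture taken before closing showed all six in the well and the cup empty. They can't be seen now that the hatch is shut.

**Hatch:** pushing took 8.5 N at most, then the force dropped to zero and contact came back at the shut height. A final press of about 25 N vertically moved it no further. Its front corners in the last picture fit angle 0 within about 1 pixel; resting on the catch would show about 5 pixels.

**Cup and the rest:** the cup stands upright about 3 mm from where it started, well within the slab limits. The bystanders I compared look unmoved, and the arm is clear of everything.

**Slips and doubts:** while still tipped over the well, I raised the cup 11 cm instead of the 6 cm I meant to, with no harm done. Single wrist-force readings were noisy, so I relied on the pictures to confirm the cup was empty.

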